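# Pry up the anvil and shim it

## Task

Take the pry bar from its sloping stand, put its flat toe under the horn of the anvil block with the bar lying across the fulcrum block, and lever the horn end of the anvil up by bringing the handle down. Then slip the thin shim (not the thick one) flat under the raised horn end of the anvil from the side, and leave it there. The bar can stay where it is; do not shove the anvil out of its place.

Things in the scene. Friction and masses are not known exactly. Their poses are not given: they have to be found in the camera images.
- bar: Straight steel pry bar, 0.72 kg, on a narrow stand, toe 24 deg down, handle sides free. Origin: middle of the handle's section, at the balance point; x along the bar to the toe, z up out of it. Handle x -125..25 mm, 24 wide, 18 thick; blade to the toe at x 215, 18 wide, 8 thick. Underside z -9, blade's top z -1. Across the fulcrum its own weight holds the anvil up, handle end down on the slab.
- fulcrum: Fixed steel fulcrum block. Ridge along y, 70 mm long, half-round top of radius 8 mm, crest 36 mm above the slab; foot plate 50 x 80 x 12. Origin: on the slab under the ridge's middle; x points level to the anvil. The bar at its 24 deg dip, slid along its own length just over the crest till the toe is about 62 mm past the ridge, goes under the horn with 4 mm to spare above and below.
- anvil: Loose squat green cast-iron block, 2 kg, 80 x 80 x 56 mm. Origin: underside centre, z up, -x to the fulcrum, whose ridge is at x -114 (+-4). Horn: ledge on the -x face at the top, 34 long (end at x -74), 50 wide, underside 36 mm up. Levered, it tilts 10 deg about its bottom edge at x 40: 14 mm of room under x -40, 9 mm under x -13. Its -y side, towards the robot, has more room.
- shim: Thin shim, loose steel strip 110 (x) x 24 (y) x 5 mm, 0.16 kg, near the anvil's +x end; on its middle an upright grip rib 30 (x) x 12 (y), top 39 mm above the underside. Both ends are alike. Origin: underside centre. The other one, 38 wide and 16 thick, is not used. It goes in along the anvil's y, centre line at about x -25 of the anvil, a tongue some 25 mm in (12 at least).
Mind the look-alikes: they are no part of the job. Leave any blue, purple or red look-alike of the fulcrum alone.

How it is judged:
By the outcome, as a careful person would: the job done as asked, in the order asked, and still so for the second after the job is handed in, with the robot touching nothing.
It also fails if it takes over 58 s, if anything falls off the work surface, if the arm or the gripper's body presses on something with over 40 N, if the wrist force passes 120 N, or if a joint passes its speed limit or range.

## Robot

A 6-joint arm with a two-finger parallel gripper is mounted at the origin on the work surface. World frame = base frame: x ahead of the robot, y to its left, z up, the work surface at z = 0. Lengths are in m, angles in rad, forces in N, time in s.
With the tool pointing down it reaches from about 0.3 to 1 m from the base axis. Payload 5.1 kg.
Tool frame: the origin (TCP) lies midway between the tips of the shut fingers; the grasp point (between the pads) lies 19 mm behind it; y points along the fingers, x is the direction in which the jaws open and shut, and the axes are right-handed (so a half turn about y gives the same grasp; the last joint's range is limited). The gripper opens to 95 mm and grips with 3 to 60 N. Pads are 20 mm wide; open, the fingers measure 119 mm over their backs; the gripper's body (75 mm by 180 mm) begins 59 mm behind the grasp point.
Start: joints at [-1.278, 0.124, 1.65, -0, 1.367, -0.083], TCP at [0.239, -0.605, 0.215] pointing down, gripper open.
Joint ranges: [-2.61, 2.61], [-1.02, 2.33], [0.03, 2.71], [-1.35, 4.49], [0.32, 2.68], [-2.91, 2.91]. Speed limits (rad/s): [2.57, 2.57, 3.14, 3.14, 3.14, 3.14].

## Interface

Orientations are given as a unit quaternion [x, y, z, w].
In Python, from plant import robot, imaging, workorder, nets gives the robot as it stands.
- The arm moves only by the tool move_arm, never from a script. Its argument "increments" is a list of rows, each an object of numbers: "tx", "ty", "tz": the shift along the tool's x, y, z in m; "roll": the turn about the tool's y in degrees; "grip": the closure, from 0 (fully open) to 1 (shut). A call has exactly 5 rows; each row shifts and turns the commanded pose from where the row before left it, along the tool's axes as they then stand; what a row does not reach is not made up. A row lasts 1/8 s, in which the tool goes at most 62.5 mm and 10.7 degrees, less where a joint would pass 70% of its speed; a pose out of reach is approached as far as the arm can. A call is refused whole if a number of a shift passes 0.0625 or a number of a turn 10.7, either way. A call with a gripper value outside its range is refused whole. The fingers move at their own pace and stop on an object; "grip_force" is the grip in N (left out, the last holds). Time passes only in rows, so rows that do not move let the fingers close, or fill a call up. It gives the time, the measured TCP pose, the force and the opening at its end, in the units of the state.
- robot.sense(): the state, without advancing time (a new reading comes with each control period).
- imaging.camera(name): name is "scene" or "top" or "wrist"; returns a dict with "frame" (384x512x3 uint8, red, green, blue), "intrinsics" (3x3 intrinsics, pixels), "rvec" (rotation vector, rad) and "tvec" (3), from world to camera coordinates, as OpenCV has them. Camera axes: x right, y down, z forward; pixel columns grow to the right and rows downward; lengths in m; the calibration is good to about 2 mm. A picture is of the moment at which its call begins. There is no depth.
- workorder.finish_job(): hands the job in, once; it reports no verdict.
Trained networks look in the newest picture that a camera, given by its name, has taken for a name from the list of things; names that differ only in an ending like _2 or _b are one class to them, and where a whole thing is asked for, a point or a joint stands for the part that bears it (a point fixed in the world has none). Each returns a list of dicts, best first, with "confidence" (0 to 1); they miss things now and then, are a little off and sometimes report something else, mostly with a low value. They report only what shows in the picture. A call takes as long as a camera call. They do not tell look-alikes from the thing itself.
- nets.trace(camera, label): "region" (384x512 bool, what is visible of it) and "position" ([row, column] in pixels, amid what is visible of it).
The state is a dict: "t": time; "joints": joint angles; "qd": joint speeds; "tau": joint torques, N m; "eef_pos": TCP position; "eef_rot": TCP orientation; "wrist_force": force on the tool from outside, world axes, zero at the start; "moment": the same for the moment, N m; "width": opening from 0.0 (shut) to 1.0 (fully open).
Only numpy, scipy, OpenCV 4.12 (cv2) and the standard library are available. Lean on these libraries where they do the work, as an engineer would, in place of code of your own. Each camera call takes 0.05 s, during which the arm holds its last target.

## Working session

There is one attempt and no reset: what is moved stays moved. The work goes in short steps, Python scripts to look and compute and a tool call to move; the robot and the scene stay as the last step left them, time stands still between calls to the robot, and variables do not carry over. Pictures are saved under pics/ and viewed, and the job is handed in when it is done.

Besides the shell and the picture viewer there is one more tool, called after "Call:" in YAML: its name, and indented under it one key for each argument. move_arm: Moves the arm, as the interface text tells. Its arguments: {"type":"object","properties":{"increments":{"type":"array","items":{"type":"object","properties":{"tx":{"type":"number"},"ty":{"type":"number"},"tz":{"type":"number"},"roll":{"type":"number"},"grip":{"type":"number"}}}},"grip_force":{"type":"number"}},"required":["increments"]}

```bash
ls; mkdir -p pics; cat > h.py <<'E'
import numpy as np, cv2
from plant import robot, imaging, workorder, nets
def cam(n,save=None):
    c=imaging.camera(n)
    if save: cv2.imwrite('pics/'+save, cv2.cvtColor(c['frame'],cv2.COLOR_RGB2BGR))
    return c
def P(c):
    R,_=cv2.Rodrigues(np.array(c['rvec'],float)); t=np.array(c['tvec'],float).reshape(3)
    return np.array(c['intrinsics'],float),R,t
def proj(c,X):
    K,R,t=P(c); q=(np.atleast_2d(X)@R.T+t)@K.T; return q[:,:2]/q[:,2:]
def ray(c,uv):
    K,R,t=P(c); d=R.T@np.linalg.solve(K,[uv[0],uv[1],1]); return -R.T@t,d
def onz(c,uv,z):
    o,d=ray(c,uv); return o+d*(z-o[2])/d[2]
E
python3 - <<'E'
from h import *
print(robot.sense())
for n in ['scene','top','wrist']:
    c=cam(n,n+'0.png'); K,R,t=P(c); print(n,K.tolist(),(-R.T@t).round(3),R.round(3).tolist())
    for l in ['bar','fulcrum','anvil','shim']:
        for r in nets.trace(n,l): print(n,l,round(r['confidence'],2),np.round(r['position']),r['region'].sum())
print(robot.sense()['t'])
E
```

```text
pics
{'t': 0.0, 'joints': array([-1.27761939e+00,  1.24518954e-01,  1.65167619e+00, -3.56492196e-05,
        1.36752704e+00, -8.25811452e-02]), 'qd': array([-1.41180229e-03, -1.83866467e-04,  7.50161909e-04,  6.17297889e-04,
        9.19827679e-05,  1.08929383e-03]), 'tau': array([ 1.55304606e-03, -4.17600453e+01, -3.59930241e+01,  7.75814988e-02,
        4.92145366e-02, -1.76983026e-04]), 'eef_pos': array([ 0.23832035, -0.60402959,  0.21337682]), 'eef_rot': array([-0.58412636,  0.39840426, -0.39721796,  0.58505412]), 'wrist_force': array([0.51688197, 0.13385988, 1.27562455]), 'moment': array([-0.00010373, -0.00526679,  0.00751566]), 'width': 1.0001555935094395}
scene [[375.8187368108236, 0.0, 260.4531410116153], [0.0, 375.8187368108236, 189.63438091571675], [0.0, 0.0, 1.0]] [ 0.935 -0.674  0.82 ] [[0.836, 0.549, -0.002], [0.378, -0.579, -0.723], [-0.398, 0.603, -0.691]]
scene bar 0.95 [146. 274.] 737
scene bar 0.42 [245. 268.] 1473
scene fulcrum 0.9 [231. 296.] 373
scene fulcrum 0.82 [178. 300.] 377
scene fulcrum 0.81 [157. 332.] 276
scene anvil 0.93 [245. 269.] 1397
scene shim 0.73 [309. 229.] 538
top [[390.3839496895197, 0.0, 256.6141330294801], [0.0, 390.3839496895197, 193.8575604274911], [0.0, 0.0, 1.0]] [ 0.355 -0.024  1.002] [[0.024, -1.0, -0.008], [-0.988, -0.023, -0.155], [0.155, 0.011, -0.988]]
top bar 0.83 [211. 178.] 1384
top fulcrum 0.84 [165. 137.] 614
top fulcrum 0.7 [176. 197.] 601
top fulcrum 0.68 [270. 306.] 629
top fulcrum 0.55 [147. 273.] 580
top fulcrum 0.54 [151. 385.] 413
top anvil 0.95 [152. 314.] 1412
top anvil 0.42 [213. 180.] 1334
top shim 0.73 [152. 385.] 407
wrist [[293.03150945499857, 0.0, 253.636298919049], [0.0, 293.03150945499857, 192.63394591233467], [0.0, 0.0, 1.0]] [ 0.318 -0.575  0.386] [[0.367, -0.93, 0.0], [-0.888, -0.35, 0.297], [-0.276, -0.109, -0.955]]
0.75
```

View pics/top0.png

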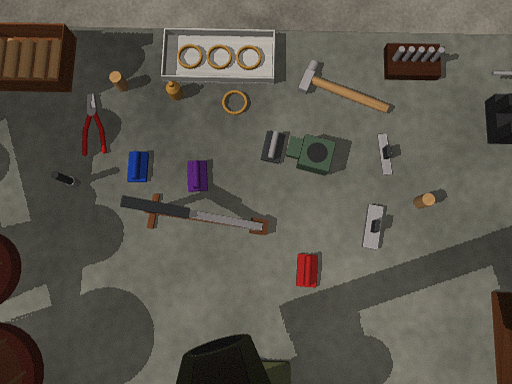

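View pics/scene0.png

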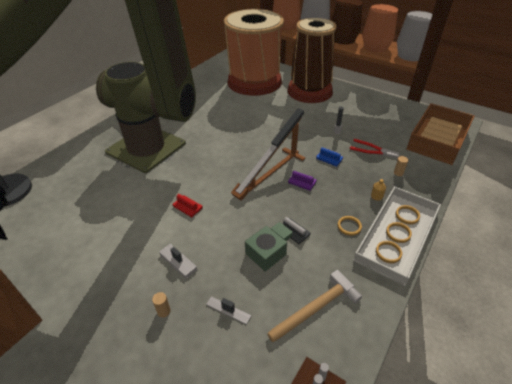

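```bash
python3 - <<'E'
import cv2
a=cv2.imread('pics/top0.png');b=cv2.imread('pics/scene0.png')
cv2.imwrite('pics/top0c.png',cv2.resize(a[110:320,100:420],None,fx=2.5,fy=2.5,interpolation=cv2.INTER_CUBIC))
cv2.imwrite('pics/scene0c.png',cv2.resize(b[120:350,160:400],None,fx=2.6,fy=2.6,interpolation=cv2.INTER_CUBIC))
E
```

```text
(no output)
```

View pics/top0c.png

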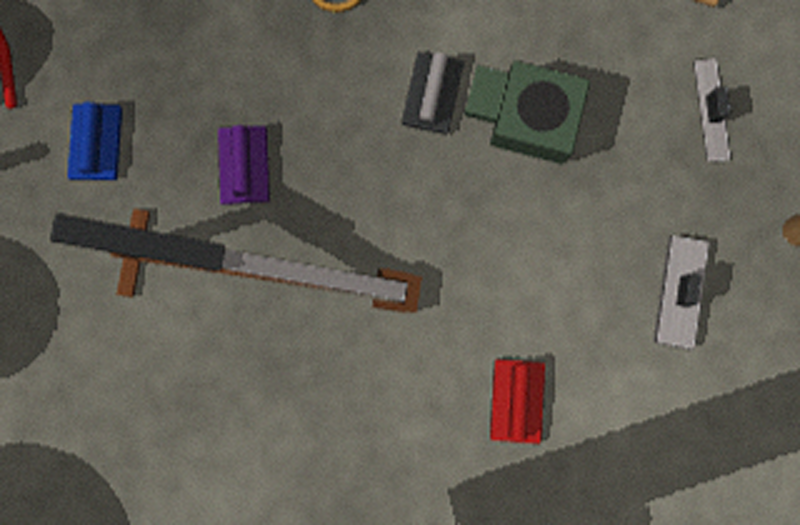

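View pics/scene0c.png

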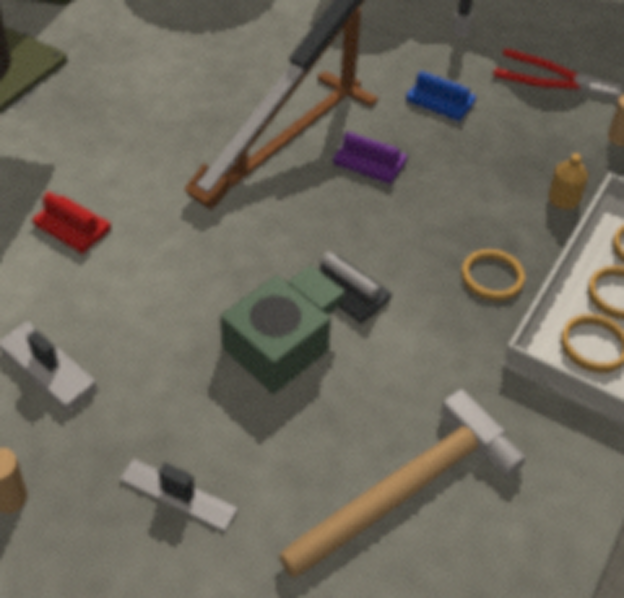

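```bash
cat > fit.py <<'E'
from h import *
from scipy.optimize import minimize
from scipy.spatial.transform import Rotation as Rt
def box(x0,x1,y0,y1,z0,z1):
    return np.array([[x,y,z] for x in(x0,x1) for y in(y0,y1) for z in(z0,z1)],float)/1000
def cyl(r,zc,y0,y1):
    a=np.linspace(0,2*np.pi,24,endpoint=False)
    return np.array([[r*np.cos(t),y,zc+r*np.sin(t)] for t in a for y in(y0,y1)],float)/1000
M={'bar':[box(-125,25,-12,12,-9,9),box(25,215,-9,9,-9,-1)],
'fulcrum':[box(-25,25,-40,40,0,12),np.vstack([cyl(8,28,-35,35),box(-8,8,-35,35,12,28)])],
'anvil':[box(-40,40,-40,40,0,56),box(-74,-40,-25,25,36,56)],
'shim':[box(-55,55,-12,12,0,5),box(-15,15,-6,6,0,39)],
'thick':[box(-55,55,-19,19,0,16),box(-15,15,-6,6,0,39)]}
S=4
def T(p,name):
    # p: x,y,yaw,(z,pitch down)
    z=p[3] if len(p)>3 else 0; pit=p[4] if len(p)>4 else 0
    return Rt.from_euler('ZY',[p[2],pit]).as_matrix(), np.array([p[0],p[1],z])
def render(c,name,p):
    R,t=T(p,name); im=np.zeros((384*S,512*S),np.uint8)
    for b in M[name]:
        uv=proj(c,b@R.T+t); h=cv2.convexHull(((uv+.5)*S-.5).astype(np.float32)).reshape(-1,2)
        cv2.fillConvexPoly(im,np.round(h*16).astype(np.int32),255,cv2.LINE_8,4)
    return cv2.resize(im,(512,384),interpolation=cv2.INTER_AREA)/255.
def cost(p,name,obs):
    s=0
    for c,m in obs:
        r=render(c,name,p); s+=np.abs(r-m).sum()/max(m.sum(),1)
    return s/len(obs)
def fit(name,p0,obs,steps):
    p=np.array(p0,float);best=None
    for k in range(3):
        sim=np.vstack([p]+[p+np.eye(len(p))[i]*steps[i]/(1+k) for i in range(len(p))])
        r=minimize(cost,p,(name,obs),method='Nelder-Mead',options=dict(initial_simplex=sim,xatol=1e-5,fatol=1e-5,maxiter=300)); p=r.x
    return r.x,r.fun
def draw(img,c,name,p,col):
    R,t=T(p,name)
    for b in M[name]:
        uv=proj(c,b@R.T+t); h=cv2.convexHull(uv.astype(np.float32)); cv2.polylines(img,[np.round(h*16).astype(np.int32)],True,col,1,cv2.LINE_AA,4)
E
python3 - <<'E'
from fit import *
import pickle
C={}
for n in ['scene','top']:
    c=cam(n)
    tr={l:nets.trace(n,l) for l in ['bar','fulcrum','anvil','shim']}
    C[n]=(c,tr)
pickle.dump(C,open('obs0.pkl','wb'))
for n in C:
    c,tr=C[n]
    for l in tr: print(n,l,[(round(r['confidence'],2),*np.round(r['position']),r['region'].sum()) for r in tr[l]])
c=C['top'][0]
for l,uv,z in [('fulc',(273,147),.02),('anvil',(319,152),.056),('shimthin',(385,153),.0),('thick',(373,226),.01),('barhandle end',(122,202),.12),('toe',(262,227),.04)]:
    print(l,onz(c,uv,z).round(3))
E
```

```text
scene bar [(0.58, np.float64(142.0), np.float64(272.0), np.int64(877))]
scene fulcrum [(0.74, np.float64(158.0), np.float64(329.0), np.int64(301)), (0.73, np.float64(231.0), np.float64(296.0), np.int64(368)), (0.59, np.float64(204.0), np.float64(187.0), np.int64(394)), (0.58, np.float64(178.0), np.float64(304.0), np.int64(388))]
scene anvil [(0.8, np.float64(246.0), np.float64(271.0), np.int64(1361))]
scene shim [(0.61, np.float64(307.0), np.float64(227.0), np.int64(508))]
top bar [(0.93, np.float64(212.0), np.float64(179.0), np.int64(1554))]
top fulcrum [(0.89, np.float64(176.0), np.float64(195.0), np.int64(627)), (0.82, np.float64(146.0), np.float64(272.0), np.int64(572)), (0.8, np.float64(269.0), np.float64(302.0), np.int64(662))]
top anvil [(0.93, np.float64(154.0), np.float64(312.0), np.int64(1466))]
top shim [(0.69, np.float64(152.0), np.float64(384.0), np.int64(441))]
fulc [ 0.633 -0.052  0.02 ]
anvil [ 0.612 -0.166  0.056]
shimthin [ 0.629 -0.348  0.   ]
thick [ 0.435 -0.31   0.01 ]
barhandle end [0.467 0.293 0.12 ]
toe [ 0.423 -0.028  0.04 ]
```

Look-alikes (top image): fulcrum could be blue (138,166), purple (197,176), red (307,270) or grey steel (273,147), and I choose grey, since it lies at the horn. Shim could be thin (385,153) or thick (373,226), and I choose the narrow one by the anvil's +x end. The bar is at (180,212); the hammer at (345,90) is not it.

```bash
python3 - <<'E'
from fit import *
import pickle
C=pickle.load(open('obs0.pkl','rb'))
pick={'fulcrum':{'top':(146,272),'scene':(231,296)},'anvil':{'top':(154,312),'scene':(246,271)},'shim':{'top':(152,384),'scene':(307,227)},'bar':{'top':(212,179),'scene':(142,272)}}
p0={'fulcrum':[.63,-.05,-1.65],'anvil':[.605,-.165,-1.65],'shim':[.63,-.348,.15],'bar':[.455,.18,-1.75,.09,.419]}
imgs={n:cv2.cvtColor(C[n][0]['frame'],cv2.COLOR_RGB2BGR) for n in C}
big={n:cv2.resize(imgs[n],None,fx=3,fy=3,interpolation=cv2.INTER_CUBIC) for n in C}
res={}
for l in pick:
    obs={}
    for n in C:
        c,tr=C[n]
        m=[r['region'] for r in tr[l] if np.hypot(*(np.array(r['position'])-pick[l][n]))<8]
        if m: obs[n]=(c,m[0].astype(float))
    st=[.01,.01,.1,.01,.05][:len(p0[l])]
    for key in [list(obs),['top'],['scene']]:
        if l=='bar' and len(key)<2: continue
        p,f=fit(l,p0[l],[obs[k] for k in key if k in obs],st)
        print(l,key,np.round(p,4),np.degrees(p[2]).round(1),round(f,3))
        if len(key)==2: res[l]=p
pickle.dump(res,open('res0.pkl','wb'))
for n in C:
    c=dict(C[n][0]); K=np.array(c['intrinsics']).copy(); K[:2]*=3; K[0,2]+=1;K[1,2]+=1; c['intrinsics']=K
    for l,col in zip(res,[(0,0,255),(0,255,255),(255,0,255),(255,255,0)]): draw(big[n],c,l,res[l],col)
cv2.imwrite('pics/fit_top.png',big['top'][330:930,300:1260][:, :800*1])
cv2.imwrite('pics/fit_scene.png',big['scene'][300:1000,500:1300][:600])
E
```

```text
fulcrum ['scene', 'top'] [ 0.6373 -0.0519 -1.7765] -101.8 0.243
fulcrum ['top'] [ 0.6383 -0.0528 -1.7442] -99.9 0.078
fulcrum ['scene'] [ 0.636  -0.0506 -1.7936] -102.8 0.376
anvil ['scene', 'top'] [ 0.6124 -0.1602 -1.8177] -104.1 0.09
anvil ['top'] [ 0.6125 -0.1599 -1.8197] -104.3 0.041
anvil ['scene'] [ 0.6094 -0.1568 -1.8014] -103.2 0.128
shim ['scene', 'top'] [ 0.6273 -0.3449  0.1105] 6.3 0.125
shim ['top'] [ 0.6281 -0.3458  0.1153] 6.6 0.091
shim ['scene'] [ 0.6254 -0.3437  0.078 ] 4.5 0.104
bar ['scene', 'top'] [ 0.4502  0.1656 -1.6918  0.1176  0.4092] -96.9 0.116
```

View pics/fit_top.png

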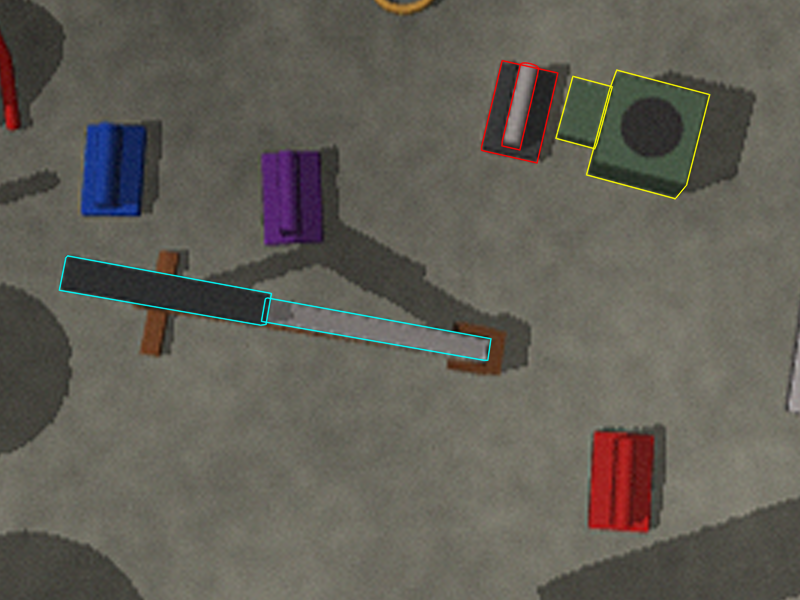

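View pics/fit_scene.png

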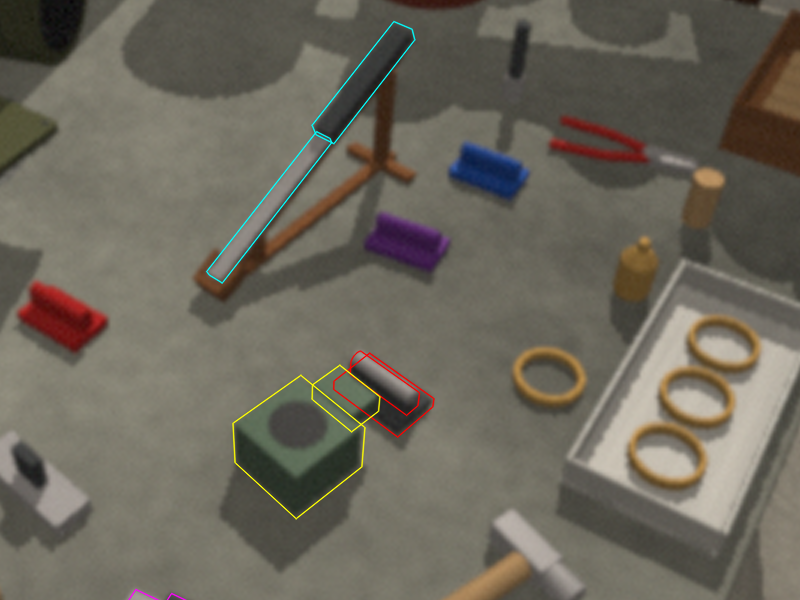

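```bash
python3 - <<'E'
from fit import *
s=robot.sense(); R=Rt.from_quat(s['eef_rot']).as_matrix(); print(s['t'],R.round(3)); 
print('tool x az',np.degrees(np.arctan2(R[1,0],R[0,0])),'z az',np.degrees(np.arctan2(R[1,2],R[0,2])))
c=cam('wrist'); K,Rc,t=P(c); pc=-Rc.T@t
print('cam in tool',(R.T@(pc-s['eef_pos'])).round(3),(R.T@Rc.T).round(3))
E
```

```text
1.25 [[ 0.367 -0.     0.93 ]
 [-0.93  -0.     0.367]
 [ 0.    -1.    -0.   ]]
tool x az -68.4687905536507 z az 21.53120943353993
cam in tool [ 0.001 -0.171  0.085] [[ 1.    -0.     0.   ]
 [-0.    -0.297  0.955]
 [-0.    -0.955 -0.297]]
```

```bash
cat > plan.py <<'E'
from fit import *
def plan(target,az,n,start=None,az0=None,nd=4,show=True):
    """rows (shift in axes before turn) straight to target world TCP, tool x azimuth az (deg)"""
    s=robot.sense(); R=Rt.from_quat(s['eef_rot']).as_matrix()
    p=np.array(s['eef_pos'] if start is None else start,float)
    a=np.degrees(np.arctan2(R[1,0],R[0,0])) if az0 is None else az0
    target=np.array(target,float); out=[]
    d=(az-a+180)%360-180
    for i in range(n):
        k=n-i; dp=(target-p)/k
        ar=np.radians(a); X=np.array([np.cos(ar),np.sin(ar),0]); Z=np.array([-np.sin(ar),np.cos(ar),0]); Y=np.array([0,0,-1.])
        r=round(-((az-a+180)%360-180)/k,1)
        row=[round(float(dp@v),nd) for v in (X,Y,Z)]
        p=p+X*row[0]+Y*row[1]+Z*row[2]; a-=r; out.append((*row,r))
    if show:
        for i,o in enumerate(out):
            print('{"tx":%g,"ty":%g,"tz":%g,"roll":%g}'%o+(',' if (i+1)%5 else '\n'))
        print('end',p.round(4),round(a,2))
    return p,a
E
python3 - <<'E'
from plan import *
plan([.45,-.15,.28],-7,10,nd=3)
E
```

```text
{"tx":-0.035,"ty":-0.007,"tz":0.036,"roll":-6.1},
{"tx":-0.03,"ty":-0.006,"tz":0.04,"roll":-6.2},
{"tx":-0.026,"ty":-0.007,"tz":0.043,"roll":-6.1},
{"tx":-0.021,"ty":-0.006,"tz":0.045,"roll":-6.2},
{"tx":-0.016,"ty":-0.007,"tz":0.047,"roll":-6.1}

{"tx":-0.011,"ty":-0.006,"tz":0.049,"roll":-6.2},
{"tx":-0.006,"ty":-0.007,"tz":0.05,"roll":-6.1},
{"tx":-0,"ty":-0.006,"tz":0.05,"roll":-6.2},
{"tx":0.005,"ty":-0.007,"tz":0.05,"roll":-6.1},
{"tx":0.01,"ty":-0.006,"tz":0.05,"roll":-6.2}

end [ 0.4502 -0.1499  0.2797] -6.97
```

Call:
move_arm:
  increments:
    - {"tx":-0.035,"ty":-0.007,"tz":0.036,"roll":-6.1}
    - {"tx":-0.03,"ty":-0.006,"tz":0.04,"roll":-6.2}
    - {"tx":-0.026,"ty":-0.007,"tz":0.043,"roll":-6.1}
    - {"tx":-0.021,"ty":-0.006,"tz":0.045,"roll":-6.2}
    - {"tx":-0.016,"ty":-0.007,"tz":0.047,"roll":-6.1}

```text
invalid input at $.increments[0]: expected keys tx, ty, tz, roll, grip
```

Call:
move_arm:
  increments:
    - {"tx":-0.011,"ty":-0.006,"tz":0.049,"roll":-6.2}
    - {"tx":-0.006,"ty":-0.007,"tz":0.05,"roll":-6.1}
    - {"tx":0,"ty":-0.006,"tz":0.05,"roll":-6.2}
    - {"tx":0.005,"ty":-0.007,"tz":0.05,"roll":-6.1}
    - {"tx":0.01,"ty":-0.006,"tz":0.05,"roll":-6.2}

```text
invalid input at $.increments[0]: expected keys tx, ty, tz, roll, grip
```

```bash
python3 - <<'E'
from plan import *
import pickle
c=cam('wrist','w1.png')
tr={l:nets.trace('wrist',l) for l in ['bar','fulcrum','anvil','shim']}
c2=cam('wrist')
pickle.dump((c,c2,tr),open('obs1.pkl','wb'))
for l in tr: print(l,[(round(r['confidence'],2),*np.round(r['position']),r['region'].sum()) for r in tr[l]])
print(c['tvec'],c2['tvec'],np.abs(c['rvec']-c2['rvec']).max()); s=robot.sense(); print(s['t'],s['eef_pos'],s['joints'])
E
```

```text
bar []
fulcrum []
anvil []
shim []
[-0.65150102 -0.03371394  0.39315567] [-0.65150171 -0.03371405  0.39315546] 1.4007947739258508e-06
1.6 [ 0.23855124 -0.60464823  0.21466841] [-1.27758594e+00  1.23807386e-01  1.65027130e+00  3.62777576e-05
  1.36749056e+00 -8.25713332e-02]
```

View pics/w1.png

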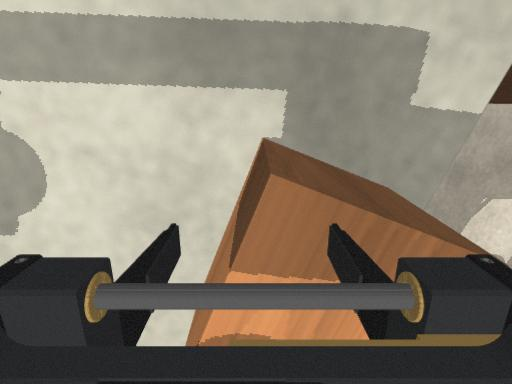

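```bash
sed -i 's/"roll":%g}/"roll":%g,"grip":0}/' plan.py; python3 - <<'E'
from plan import *
plan([.55,-.24,.31],-7,10,nd=3)
E
```

```text
{"tx":-0.022,"ty":-0.01,"tz":0.042,"roll":-6.1,"grip":0},
{"tx":-0.018,"ty":-0.009,"tz":0.045,"roll":-6.2,"grip":0},
{"tx":-0.013,"ty":-0.01,"tz":0.046,"roll":-6.1,"grip":0},
{"tx":-0.008,"ty":-0.009,"tz":0.047,"roll":-6.2,"grip":0},
{"tx":-0.003,"ty":-0.01,"tz":0.048,"roll":-6.1,"grip":0}

{"tx":0.002,"ty":-0.009,"tz":0.048,"roll":-6.2,"grip":0},
{"tx":0.008,"ty":-0.01,"tz":0.047,"roll":-6.1,"grip":0},
{"tx":0.012,"ty":-0.009,"tz":0.047,"roll":-6.2,"grip":0},
{"tx":0.018,"ty":-0.01,"tz":0.045,"roll":-6.1,"grip":0},
{"tx":0.022,"ty":-0.009,"tz":0.042,"roll":-6.2,"grip":0}

end [ 0.5503 -0.2403  0.3097] -6.97
```

Call:
move_arm:
  increments:
    - {"tx":-0.022,"ty":-0.01,"tz":0.042,"roll":-6.1,"grip":0}
    - {"tx":-0.018,"ty":-0.009,"tz":0.045,"roll":-6.2,"grip":0}
    - {"tx":-0.013,"ty":-0.01,"tz":0.046,"roll":-6.1,"grip":0}
    - {"tx":-0.008,"ty":-0.009,"tz":0.047,"roll":-6.2,"grip":0}
    - {"tx":-0.003,"ty":-0.01,"tz":0.048,"roll":-6.1,"grip":0}

```text
t: 2.22
eef_pos: [0.3948, -0.4213, 0.263]
eef_rot: [0.669, -0.228, 0.228, -0.669]
wrist_force: [0.7, 0.7, -0.2]
width: 1.001
```

Call:
move_arm:
  increments:
    - {"tx":0.002,"ty":-0.009,"tz":0.048,"roll":-6.2,"grip":0}
    - {"tx":0.008,"ty":-0.01,"tz":0.047,"roll":-6.1,"grip":0}
    - {"tx":0.012,"ty":-0.009,"tz":0.047,"roll":-6.2,"grip":0}
    - {"tx":0.018,"ty":-0.01,"tz":0.045,"roll":-6.1,"grip":0}
    - {"tx":0.022,"ty":-0.009,"tz":0.042,"roll":-6.2,"grip":0}

```text
t: 2.85
eef_pos: [0.5512, -0.239, 0.3103]
eef_rot: [0.706, -0.041, 0.042, -0.706]
wrist_force: [1.5, 0.0, -0.0]
width: 0.999
```

```bash
python3 - <<'E'
from plan import *
import pickle
s=robot.sense(); print(s['t'],s['eef_pos'],s['joints'])
c=cam('wrist','w1.png')
tr={l:nets.trace('wrist',l) for l in ['fulcrum','anvil','shim']}
c2=cam('wrist')
pickle.dump((c,c2,tr),open('obs1.pkl','wb'))
for l in tr: print(l,[(round(r['confidence'],2),*np.round(r['position']),r['region'].sum()) for r in tr[l]])
print(c['tvec'],c2['tvec']); s=robot.sense(); print(s['t'],s['eef_pos'],np.abs(s['qd']).max())
E
```

```text
2.85 [ 0.55122896 -0.23896942  0.31028341] [-4.98364119e-01 -2.65698595e-02  1.64736905e+00 -7.19701857e-05
  1.52007557e+00 -3.80377387e-01]
fulcrum [(0.74, np.float64(111.0), np.float64(98.0), np.int64(1959)), (0.62, np.float64(20.0), np.float64(299.0), np.int64(2221))]
anvil [(0.67, np.float64(90.0), np.float64(292.0), np.int64(4432))]
shim [(0.9, np.float64(210.0), np.float64(304.0), np.int64(928))]
[-0.57689935 -0.22800789  0.43149476] [-0.57662646 -0.22744614  0.43149448]
3.1 [ 0.55004521 -0.24041645  0.30937384] 0.021695651527892844
```

View pics/w1.png

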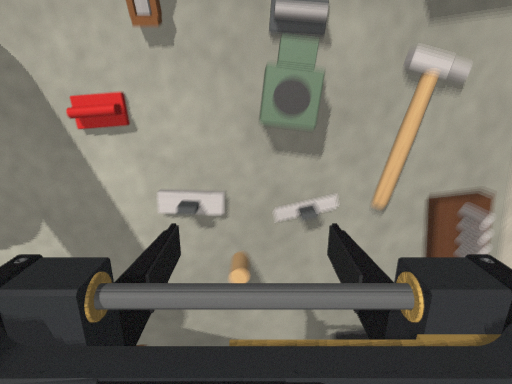

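```bash
python3 - <<'E'
from fit import *
import pickle
C=pickle.load(open('obs0.pkl','rb')); cw,c2,tw=pickle.load(open('obs1.pkl','rb'))
C['wrist']=(cw,tw)
pick={'fulcrum':{'top':(146,272),'wrist':(20,299)},'anvil':{'top':(154,312),'scene':(246,271),'wrist':(90,292)},'shim':{'top':(152,384),'scene':(307,227),'wrist':(210,304)}}
p0={'fulcrum':[.638,-.052,-1.8],'anvil':[.612,-.160,-1.8],'shim':[.628,-.345,.11]}
res={}
for l in pick:
    obs={}
    for n in pick[l]:
        c,tr=C[n]
        m=[r['region'] for r in tr[l] if np.hypot(*(np.array(r['position'])-pick[l][n]))<8]
        if m: obs[n]=(c,m[0].astype(float))
    for key in [list(obs),['top','wrist'],['wrist']]:
        p,f=fit(l,p0[l],[obs[k] for k in key if k in obs],[.008,.008,.08])
        print(l,key,np.round(p,4),np.degrees(p[2]).round(1),round(f,3))
        if key==['top','wrist']: res[l]=p
pickle.dump(res,open('res1.pkl','wb'))
big=cv2.resize(cv2.cvtColor(cw['frame'],cv2.COLOR_RGB2BGR),None,fx=3,fy=3,interpolation=cv2.INTER_CUBIC)
c=dict(cw); K=np.array(c['intrinsics']).copy(); K[:2]*=3; K[:2,2]+=1; c['intrinsics']=K
for l,col in zip(res,[(0,0,255),(0,255,255),(255,0,255)]): draw(big,c,l,res[l],col)
cv2.imwrite('pics/fit_w.png',big[0:600,450:1200])
a=res['anvil'];f=res['fulcrum'];R=Rt.from_euler('Z',a[2]).as_matrix();print('fulcrum in anvil',R.T@np.array([f[0]-a[0],f[1]-a[1],0]))
E
```

```text
fulcrum ['top', 'wrist'] [ 0.638  -0.0518 -1.7683] -101.3 0.053
fulcrum ['top', 'wrist'] [ 0.638  -0.0518 -1.7683] -101.3 0.053
fulcrum ['wrist'] [ 0.638  -0.0512 -1.7653] -101.1 0.018
anvil ['top', 'scene', 'wrist'] [ 0.6121 -0.1605 -1.8198] -104.3 0.08
anvil ['top', 'wrist'] [ 0.6123 -0.1604 -1.8198] -104.3 0.05
anvil ['wrist'] [ 0.6121 -0.1613 -1.82  ] -104.3 0.054
shim ['top', 'scene', 'wrist'] [ 0.6269 -0.3454  0.1068] 6.1 0.116
shim ['top', 'wrist'] [ 0.6274 -0.3459  0.1127] 6.5 0.089
shim ['wrist'] [ 0.6272 -0.346   0.1069] 6.1 0.084
fulcrum in anvil [-0.11157227 -0.00183345  0.        ]
```

View pics/fit_w.png

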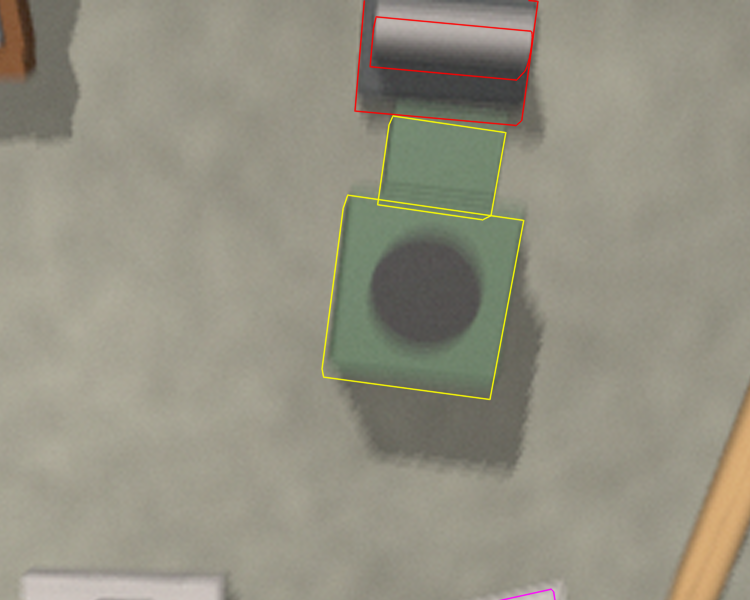

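```bash
python3 - <<'E'
from fit import *
import pickle
c=cam('wrist'); tr={l:nets.trace('wrist',l) for l in ['fulcrum','anvil','shim']}
pickle.dump((c,None,tr),open('obs2.pkl','wb'))
C=pickle.load(open('obs0.pkl','rb'))
p0={'fulcrum':[.638,-.052,-1.8],'anvil':[.612,-.160,-1.8],'shim':[.628,-.345,.11]}
pk={'fulcrum':(20,299),'anvil':(90,292),'shim':(210,304)}
res={}
for l in pk:
    print([(round(r['confidence'],2),r['position']) for r in tr[l]])
    m=[r['region'] for r in tr[l] if np.hypot(*(np.array(r['position'])-pk[l]))<10]
    if not m: continue
    p,f=fit(l,p0[l],[(c,m[0].astype(float))],[.008,.008,.08]); print(l,np.round(p,4),np.degrees(p[2]).round(1),round(f,3)); res[l]=p
pickle.dump(res,open('res2.pkl','wb'))
big=cv2.resize(cv2.cvtColor(c['frame'],cv2.COLOR_RGB2BGR),None,fx=3,fy=3,interpolation=cv2.INTER_CUBIC)
cc=dict(c); K=np.array(c['intrinsics']).copy(); K[:2]*=3; K[:2,2]+=1; cc['intrinsics']=K
for l,col in zip(res,[(0,0,255),(0,255,255),(255,0,255)]): draw(big,cc,l,res[l],col)
cv2.imwrite('pics/fit_w2.png',big[0:600,450:1200])
E
```

```text
[(0.91, [109.2, 95.7]), (0.9, [17.9, 299.9])]
fulcrum [ 0.6379 -0.0511 -1.7589] -100.8 0.017
[(0.77, [86.5, 293.6])]
anvil [ 0.612  -0.1606 -1.8163] -104.1 0.021
[(0.93, [211.5, 305.0])]
shim [ 0.6269 -0.3461  0.1146] 6.6 0.081
```

View pics/fit_w2.png

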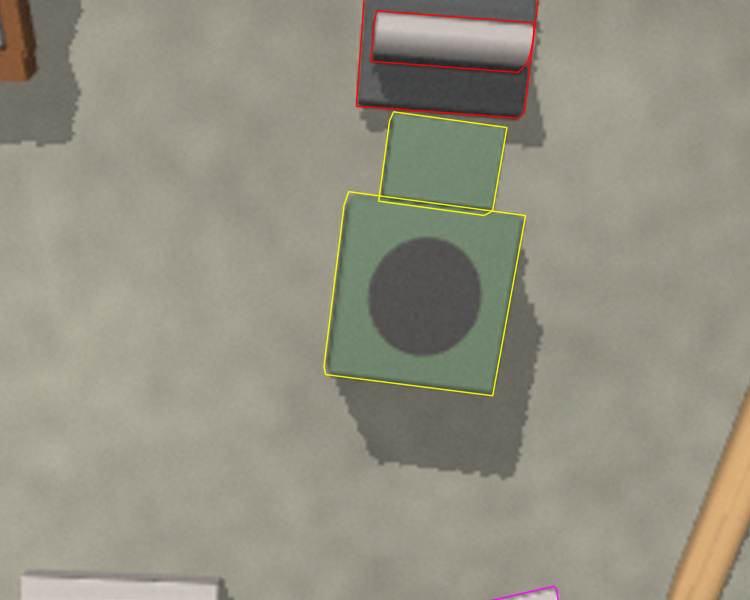

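```bash
python3 - <<'E'
from plan import *
import pickle
C=pickle.load(open('obs0.pkl','rb'))
obs=[]
for n,pk in (('top',(212,179)),('scene',(142,272))):
    obs.append((C[n][0],[r['region'] for r in C[n][1]['bar']][0].astype(float)))
f4=lambda q: cost([*q,np.radians(24)],'bar',obs)
p=np.array([.45,.1656,-1.692,.1176])
for k in range(3):
    sim=np.vstack([p]+[p+np.eye(4)[i]*[.008,.008,.05,.01][i] for i in range(4)])
    r=minimize(f4,p,method='Nelder-Mead',options=dict(initial_simplex=sim,xatol=1e-5,fatol=1e-5,maxiter=300)); p=r.x
print(p.round(4),np.degrees(p[2]),r.fun)
plan([.45,.16,.26],-7,10,nd=3)
E
```

```text
[ 0.4505  0.1659 -1.6956  0.1185] -97.15080123331269 0.11613938085532424
{"tx":-0.015,"ty":0.005,"tz":0.039,"roll":-0,"grip":0},
{"tx":-0.015,"ty":0.005,"tz":0.039,"roll":-0,"grip":0},
{"tx":-0.015,"ty":0.005,"tz":0.038,"roll":-0,"grip":0},
{"tx":-0.015,"ty":0.005,"tz":0.039,"roll":-0,"grip":0},
{"tx":-0.015,"ty":0.005,"tz":0.038,"roll":-0,"grip":0}

{"tx":-0.015,"ty":0.005,"tz":0.039,"roll":-0,"grip":0},
{"tx":-0.015,"ty":0.005,"tz":0.038,"roll":-0,"grip":0},
{"tx":-0.014,"ty":0.005,"tz":0.039,"roll":-0,"grip":0},
{"tx":-0.015,"ty":0.005,"tz":0.038,"roll":-0,"grip":0},
{"tx":-0.014,"ty":0.004,"tz":0.039,"roll":-0.1,"grip":0}

end [0.4503 0.1601 0.2603] -6.98
```

Call:
move_arm:
  increments:
    - {"tx":-0.015,"ty":0.005,"tz":0.039,"roll":0,"grip":0}
    - {"tx":-0.015,"ty":0.005,"tz":0.039,"roll":0,"grip":0}
    - {"tx":-0.015,"ty":0.005,"tz":0.038,"roll":0,"grip":0}
    - {"tx":-0.015,"ty":0.005,"tz":0.039,"roll":0,"grip":0}
    - {"tx":-0.015,"ty":0.005,"tz":0.038,"roll":0,"grip":0}

```text
t: 3.92
eef_pos: [0.4985, -0.0392, 0.2844]
eef_rot: [-0.706, 0.044, -0.044, 0.706]
wrist_force: [-0.7, -1.1, 0.1]
width: 1.001
```

Call:
move_arm:
  increments:
    - {"tx":-0.015,"ty":0.005,"tz":0.039,"roll":0,"grip":0}
    - {"tx":-0.015,"ty":0.005,"tz":0.038,"roll":0,"grip":0}
    - {"tx":-0.014,"ty":0.005,"tz":0.039,"roll":0,"grip":0}
    - {"tx":-0.015,"ty":0.005,"tz":0.038,"roll":0,"grip":0}
    - {"tx":-0.014,"ty":0.005,"tz":0.039,"roll":0,"grip":0}

```text
t: 4.55
eef_pos: [0.4498, 0.1612, 0.2595]
eef_rot: [-0.706, 0.043, -0.044, 0.706]
wrist_force: [0.8, -0.5, -0.4]
width: 0.998
```

```bash
python3 - <<'E'
from plan import *
import pickle
cam('top');cam('top');cam('top')
s=robot.sense(); print(s['t'],s['eef_pos'],np.abs(s['qd']).max())
c=cam('wrist','w3.png'); tr={l:nets.trace('wrist',l) for l in ['bar']}
pickle.dump((c,None,tr),open('obs3.pkl','wb'))
print([(round(r['confidence'],2),r['position'],r['region'].sum()) for r in tr['bar']])
big=cv2.cvtColor(c['frame'],cv2.COLOR_RGB2BGR)
draw(big,c,'bar',[.4505,.1659,-1.6956,.1185,np.radians(24)],(255,255,0))
cv2.imwrite('pics/w3d.png',big)
E
```

```text
4.7 [0.44966357 0.161313   0.25925535] 0.04065056934872269
[(0.59, [142.3, 254.5], np.int64(4787))]
```

View pics/w3d.png

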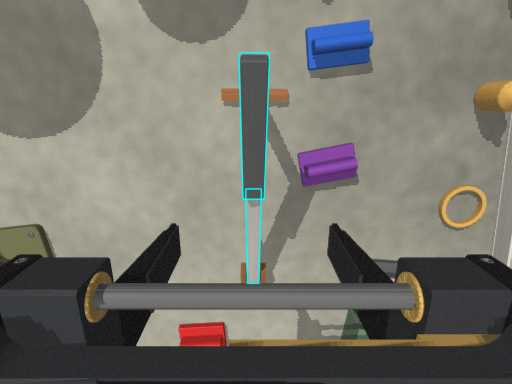

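```bash
python3 - <<'E'
from plan import *
plan([.4502,.1632,.101],-7.15,5,nd=3)
E
```

```text
{"tx":-0,"ty":0.032,"tz":0.001,"roll":0,"grip":0},
{"tx":-0,"ty":0.032,"tz":0.001,"roll":0,"grip":0},
{"tx":-0,"ty":0.032,"tz":0,"roll":0,"grip":0},
{"tx":-0,"ty":0.031,"tz":0.001,"roll":0.1,"grip":0},
{"tx":-0.001,"ty":0.032,"tz":0,"roll":0,"grip":0}

end [0.4498 0.1632 0.1007] -7.11
```

Call:
move_arm:
  increments:
    - {"tx":0,"ty":0.04,"tz":0.002,"roll":0,"grip":0}
    - {"tx":0,"ty":0.04,"tz":0,"roll":0.1,"grip":0}
    - {"tx":0,"ty":0.04,"tz":0,"roll":0,"grip":0}
    - {"tx":0,"ty":0.03,"tz":0,"roll":0,"grip":0}
    - {"tx":0,"ty":0.008,"tz":0,"roll":0,"grip":0}

```text
t: 5.42
eef_pos: [0.4495, 0.1612, 0.0996]
eef_rot: [0.706, -0.046, 0.043, -0.705]
wrist_force: [-0.6, 0.4, -0.3]
width: 0.997
```

```bash
python3 - <<'E'
from plan import *
s=robot.sense(); print(s['t'],s['eef_pos'],s['wrist_force'],np.abs(s['qd']).max())
plan([.4502,.1632,.101],-7.15,1,nd=4)
c=cam('wrist','w4.png')
E
```

```text
5.425 [0.44945107 0.16116507 0.09957518] [-0.61460047  0.44016156 -0.28477029] 0.1201632052683212
{"tx":0.0005,"ty":-0.0014,"tz":0.0021,"roll":-0.1,"grip":0},
end [0.4502 0.1632 0.101 ] -7.1
```

View pics/w4.png

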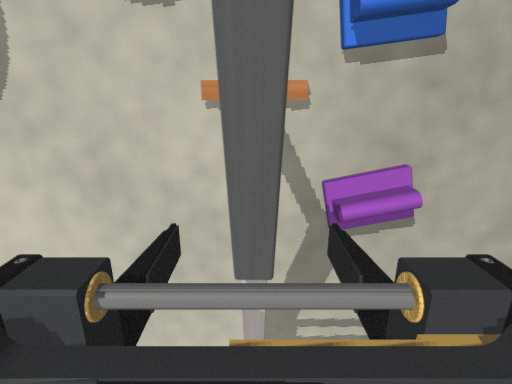

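Call:
move_arm:
  increments:
    - {"tx":0.0005,"ty":-0.001,"tz":0.002,"roll":0,"grip":0.3}
    - {"tx":0,"ty":0,"tz":0,"roll":0,"grip":0.7}
    - {"tx":0,"ty":0,"tz":0,"roll":0,"grip":1}
    - {"tx":0,"ty":0,"tz":0,"roll":0,"grip":1}
    - {"tx":0,"ty":0,"tz":0,"roll":0,"grip":1}
  grip_force: 45

```text
t: 6.1
eef_pos: [0.4512, 0.1648, 0.1028]
eef_rot: [-0.706, 0.043, -0.044, 0.706]
wrist_force: [-0.3, 0.6, -0.1]
width: 0.531
```

Call:
move_arm:
  increments:
    - {"tx":0,"ty":0,"tz":0,"roll":0,"grip":1}
    - {"tx":0,"ty":0,"tz":0,"roll":0,"grip":1}
    - {"tx":0,"ty":0,"tz":0,"roll":0,"grip":1}
    - {"tx":0,"ty":0,"tz":0,"roll":0,"grip":1}
    - {"tx":0,"ty":0,"tz":0,"roll":0,"grip":1}

```text
t: 6.72
eef_pos: [0.4505, 0.1646, 0.1024]
eef_rot: [0.706, -0.044, 0.043, -0.706]
wrist_force: [-3.9, -1.4, 1.4]
width: 0.248
```

```bash
python3 - <<'E'
from plan import *
s=robot.sense(); print(s['t'],s['eef_pos'],s['wrist_force'],s['width'],s['joints'])
E
```

```text
6.725 [0.45052088 0.16455103 0.1024068 ] [-3.85002674 -1.40780109  1.37519731] 0.2477209604333861 [ 2.38202323e-01 -1.60547068e-01  2.12661434e+00  5.82852082e-06
  1.17741554e+00  3.61658662e-01]
```

Call:
move_arm:
  increments:
    - {"tx":0,"ty":-0.015,"tz":0,"roll":0,"grip":1}
    - {"tx":0,"ty":-0.025,"tz":0,"roll":0,"grip":1}
    - {"tx":0,"ty":-0.025,"tz":0,"roll":0,"grip":1}
    - {"tx":0,"ty":-0.02,"tz":0,"roll":0,"grip":1}
    - {"tx":0,"ty":-0.005,"tz":0,"roll":0,"grip":1}

```text
t: 7.35
eef_pos: [0.452, 0.165, 0.1942]
eef_rot: [-0.705, 0.043, -0.045, 0.706]
wrist_force: [0.7, 1.1, -7.2]
width: 0.248
```

```bash
python3 - <<'E'
from plan import *
s=robot.sense(); print(s['t'],s['eef_pos'],s['wrist_force'],s['moment'],s['width'])
plan([.688,.166,.18],-13,10,nd=3)
cam('scene','s5.png')
E
```

```text
7.35 [0.45203249 0.16497288 0.19424504] [ 0.70646651  1.06456919 -7.15862629] [-0.02903361 -0.1318704  -0.04576443] 0.24829489277364467
{"tx":0.023,"ty":0.001,"tz":0.003,"roll":0.6,"grip":0},
{"tx":0.023,"ty":0.001,"tz":0.003,"roll":0.6,"grip":0},
{"tx":0.023,"ty":0.002,"tz":0.004,"roll":0.6,"grip":0},
{"tx":0.023,"ty":0.001,"tz":0.004,"roll":0.6,"grip":0},
{"tx":0.023,"ty":0.002,"tz":0.004,"roll":0.6,"grip":0}

{"tx":0.024,"ty":0.001,"tz":0.004,"roll":0.6,"grip":0},
{"tx":0.023,"ty":0.002,"tz":0.004,"roll":0.6,"grip":0},
{"tx":0.023,"ty":0.001,"tz":0.005,"roll":0.6,"grip":0},
{"tx":0.024,"ty":0.002,"tz":0.005,"roll":0.6,"grip":0},
{"tx":0.023,"ty":0.001,"tz":0.005,"roll":0.5,"grip":0}

end [0.6877 0.166  0.1802] -12.96
```

View pics/s5.png

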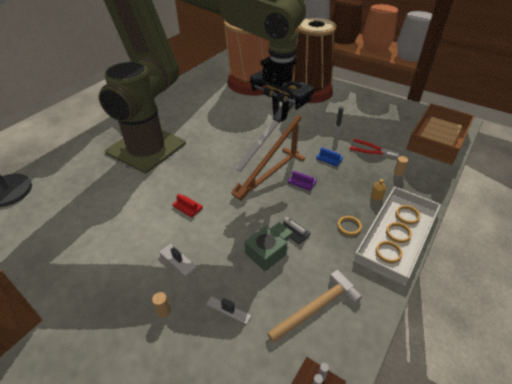

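The scene shows the bar lifted clear of the stand, toe at about (240,165), still dipping. Moving on to the fulcrum.

Call:
move_arm:
  increments:
    - {"tx":0.015,"ty":0.001,"tz":0.002,"roll":0.6,"grip":1}
    - {"tx":0.023,"ty":0.001,"tz":0.003,"roll":0.6,"grip":1}
    - {"tx":0.027,"ty":0.002,"tz":0.004,"roll":0.6,"grip":1}
    - {"tx":0.027,"ty":0.001,"tz":0.004,"roll":0.6,"grip":1}
    - {"tx":0.027,"ty":0.002,"tz":0.004,"roll":0.6,"grip":1}

```text
t: 8.02
eef_pos: [0.5724, 0.1639, 0.1834]
eef_rot: [0.705, -0.063, 0.062, -0.704]
wrist_force: [0.5, 0.2, -7.0]
width: 0.248
```

Call:
move_arm:
  increments:
    - {"tx":0.027,"ty":0.001,"tz":0.004,"roll":0.6,"grip":1}
    - {"tx":0.027,"ty":0.002,"tz":0.004,"roll":0.6,"grip":1}
    - {"tx":0.027,"ty":0.001,"tz":0.005,"roll":0.6,"grip":1}
    - {"tx":0.02,"ty":0.002,"tz":0.005,"roll":0.6,"grip":1}
    - {"tx":0.012,"ty":0.001,"tz":0.005,"roll":0.5,"grip":1}

```text
t: 8.65
eef_pos: [0.6875, 0.1646, 0.1757]
eef_rot: [0.703, -0.081, 0.079, -0.702]
wrist_force: [0.0, -0.3, -6.0]
width: 0.248
```

```bash
cat > barfit.py <<'E'
from plan import *
import pickle,sys
def barfit(p0,cams=('top','scene'),save=None):
    for _ in range(2): cam('top')
    s=robot.sense(); obs=[]
    for n in cams:
        c=cam(n); tr=nets.trace(n,'bar'); print(n,[(round(r['confidence'],2),np.round(r['position']),r['region'].sum()) for r in tr])
        im=cv2.cvtColor(c['frame'],cv2.COLOR_RGB2BGR)
        for r in tr[:1]: obs.append((c,r['region'].astype(float))); cs,_=cv2.findContours(r['region'].astype(np.uint8),0,1); cv2.drawContours(im,cs,-1,(255,255,0),1)
        draw(im,c,'bar',p0,(0,0,255)); cv2.imwrite('pics/%s_%s.png'%(save,n),im)
        pickle.dump((c,tr),open('%s_%s.pkl'%(save,n),'wb'))
    return s,obs
E
python3 - <<'E'
from barfit import *
s=robot.sense(); u=np.array([-.225,-.9744,0])
p=np.array(s['eef_pos'])-.0013*u; R=Rt.from_quat(s['eef_rot']).as_matrix(); az=np.arctan2(R[1,0],R[0,0])
p0=[p[0],p[1],az-np.pi/2,p[2]+.0161,np.radians(24)]; print(np.round(p0,4),np.degrees(az))
s,obs=barfit(p0,save='b6'); print(s['t'],s['eef_pos'],s['wrist_force'],s['moment'])
E
```

```text
[ 0.6878  0.1658 -1.7983  0.1918  0.4189] -13.036128914771327
top [(0.62, array([118., 226.]), np.int64(696))]
scene [(0.59, array([171., 328.]), np.int64(614))]
8.75 [0.68745044 0.16490944 0.1764537 ] [-0.60537689  0.08352869 -7.49403581] [ 0.05080582 -0.08958321 -0.00472506]
```

```bash
python3 - <<'E'
import cv2
a=cv2.imread('pics/b6_top.png')[40:200,120:360];b=cv2.imread('pics/b6_scene.png')[80:300,220:440]
cv2.imwrite('pics/b6_t.png',cv2.resize(a,None,fx=3.2,fy=3.2,interpolation=cv2.INTER_CUBIC))
cv2.imwrite('pics/b6_s.png',cv2.resize(b,None,fx=2.7,fy=2.7,interpolation=cv2.INTER_CUBIC))
E
```

```text
(no output)
```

View pics/b6_t.png

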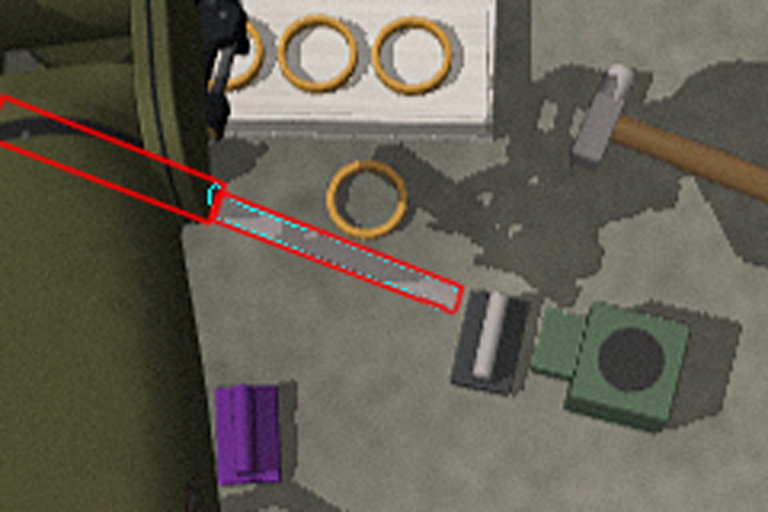

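View pics/b6_s.png

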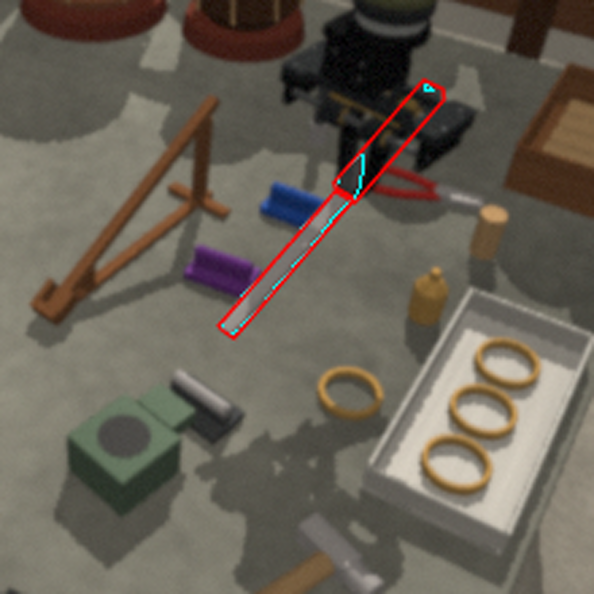

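```bash
python3 - <<'E'
from plan import *
p,a=plan([.6881,.1658,.1356],-13,2,nd=3)
plan([.6774,.1197,.1166],-13,3,start=p,az0=a,nd=4)
E
```

```text
{"tx":0.001,"ty":0.021,"tz":0.001,"roll":0,"grip":0},
{"tx":0.001,"ty":0.022,"tz":0,"roll":0,"grip":0},
end [0.6884 0.1656 0.1353] -12.95
{"tx":-0.0001,"ty":0.0062,"tz":-0.0157,"roll":0,"grip":0},
{"tx":-0.0001,"ty":0.0063,"tz":-0.0158,"roll":0,"grip":0},
{"tx":-0.0002,"ty":0.0062,"tz":-0.0157,"roll":0,"grip":0},
end [0.6774 0.1197 0.1166] -12.95
```

Call:
move_arm:
  increments:
    - {"tx":0.001,"ty":0.02,"tz":0.001,"roll":0,"grip":1}
    - {"tx":0.0005,"ty":0.0225,"tz":0,"roll":0,"grip":1}
    - {"tx":0,"ty":0.006,"tz":-0.0155,"roll":0,"grip":1}
    - {"tx":0,"ty":0.006,"tz":-0.0155,"roll":0,"grip":1}
    - {"tx":0,"ty":0.006,"tz":-0.0155,"roll":0,"grip":1}

```text
t: 9.57
eef_pos: [0.6782, 0.1189, 0.1183]
eef_rot: [0.703, -0.08, 0.08, -0.703]
wrist_force: [-0.1, 0.1, -6.8]
width: 0.249
```

```bash
cat > look.py <<'E'
from barfit import *
import sys
def now_bar(off=(.0013,.0161),pit=24):
    s=robot.sense(); R=Rt.from_quat(s['eef_rot']).as_matrix(); az=np.arctan2(R[1,0],R[0,0]); y=az-np.pi/2
    u=np.array([np.cos(y),np.sin(y),0]); p=np.array(s['eef_pos'])-off[0]*u
    return s,[p[0],p[1],y,p[2]+off[1],np.radians(pit)]
def look(save,bar=None,box=(190,260,240,330),n='scene',f=6,extra=()):
    c=cam(n); im=cv2.resize(cv2.cvtColor(c['frame'],cv2.COLOR_RGB2BGR),None,fx=f,fy=f,interpolation=cv2.INTER_CUBIC)
    cc=dict(c); K=np.array(c['intrinsics']).copy(); K[:2]*=f; K[:2,2]+=f/2-.5; cc['intrinsics']=K
    if bar is not None: draw(im,cc,'bar',bar,(0,0,255))
    for nm,p,col in extra: draw(im,cc,nm,p,col)
    r0,r1,c0,c1=[v*f for v in box]; cv2.imwrite('pics/'+save,im[r0:r1,c0:c1]); return c
AN=[.612,-.1605,np.radians(-104.2)]; FU=[.638,-.0512,np.radians(-101)]
E
python3 - <<'E'
from look import *
cam('top');cam('top')
s,b=now_bar(); print(s['t'],s['eef_pos'],s['wrist_force'],np.round(b,4))
u=np.array([np.cos(b[2]),np.sin(b[2])]); print('O rel ridge fwd,lat',(np.array(b[:2])-FU[:2])@u*1e3,(np.array(b[:2])-FU[:2])@[-u[1],u[0]]*1e3)
look('l7.png',b,(150,250,240,370))
p,a=plan([.6679,.0781,.0955],-13,4,nd=4)
E
```

```text
9.675 [0.67746603 0.11795558 0.11760145] [-0.4116311  -0.82423298 -7.34966983] [ 0.6778  0.1192 -1.7994  0.1337  0.4189]
O rel ridge fwd,lat -174.99849435118668 0.10234538203621293
{"tx":-0.0001,"ty":0.0057,"tz":-0.0105,"roll":-0,"grip":0},
{"tx":-0.0001,"ty":0.0057,"tz":-0.0106,"roll":-0,"grip":0},
{"tx":-0.0002,"ty":0.0057,"tz":-0.0105,"roll":-0,"grip":0},
{"tx":-0.0001,"ty":0.0056,"tz":-0.0106,"roll":-0.1,"grip":0},
end [0.6679 0.0781 0.0955] -12.98
```

View pics/l7.png

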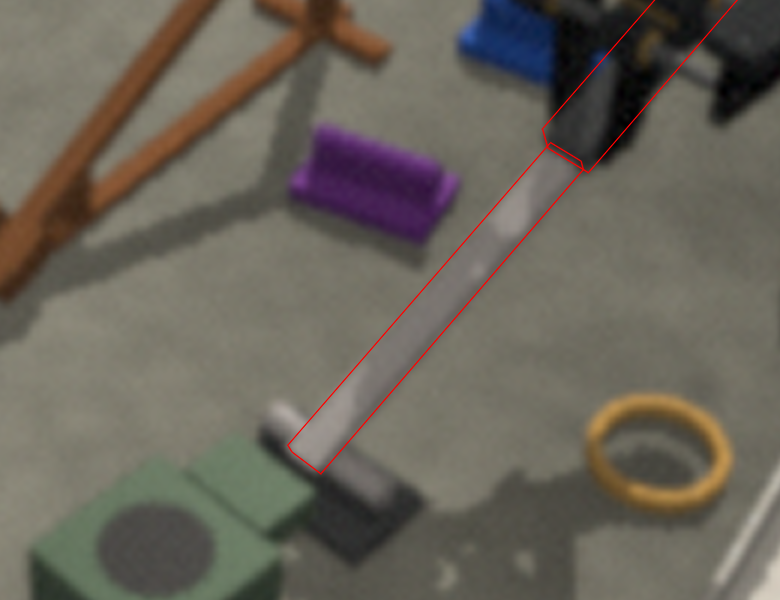

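Call:
move_arm:
  increments:
    - {"tx":0,"ty":0.005,"tz":-0.001,"roll":0,"grip":1}
    - {"tx":0,"ty":0.0045,"tz":-0.01,"roll":0,"grip":1}
    - {"tx":0,"ty":0.0045,"tz":-0.01,"roll":0,"grip":1}
    - {"tx":0,"ty":0.0045,"tz":-0.01,"roll":0,"grip":1}
    - {"tx":0,"ty":0.0045,"tz":-0.01,"roll":0,"grip":1}

```text
t: 10.35
eef_pos: [0.6686, 0.0795, 0.0948]
eef_rot: [0.703, -0.08, 0.08, -0.703]
wrist_force: [0.1, -0.5, -7.0]
width: 0.251
```

```bash
python3 - <<'E'
from look import *
cam('top');cam('top')
s,b=now_bar(); print(s['t'],s['eef_pos'],s['wrist_force'],s['moment'],np.round(b,4))
u=np.array([np.cos(b[2]),np.sin(b[2])]); print('O rel ridge fwd,lat',(np.array(b[:2])-FU[:2])@u*1e3,(np.array(b[:2])-FU[:2])@[-u[1],u[0]]*1e3)
look('l8.png',b,(150,250,240,370),extra=[('anvil',AN,(0,255,255))])
E
```

```text
10.45 [0.66808315 0.07901061 0.09414618] [-0.02517371 -0.03059237 -7.52770393] [ 0.00853263 -0.05550289 -0.04215134] [ 0.6684  0.0803 -1.7985  0.1102  0.4189]
O rel ridge fwd,lat -134.94053204540373 -0.08320165212678796
```

View pics/l8.png

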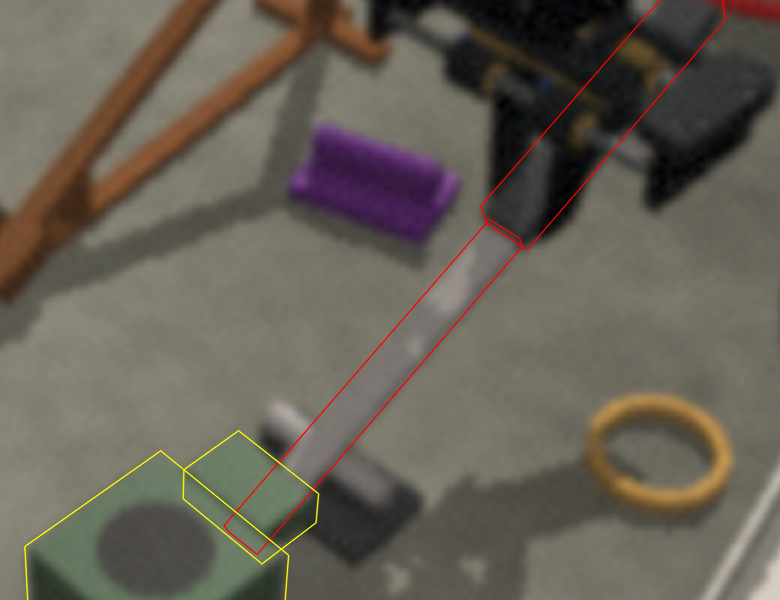

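```bash
python3 - <<'E'
from look import *
fw0=-134.9; z0=110.2
def O(th,xc0=155.3):
    t=np.radians(th); u=np.array([np.cos(t),-np.sin(t)]); w=np.array([np.sin(t),np.cos(t)])
    c=np.array([8*np.sin(t),28+8*np.cos(t)]); xc=xc0-8*(np.radians(24)-t)
    o=c-xc*u+9*w; piv=o+3.2*w; toe=o+215*u-1*w; hand=o-125*u-9*w
    return o,piv,toe,hand
o,p0,_,_=O(24); 
for th in [24,21,18,15,12,9,6,3,0,-3,-5,-6,-7,-7.5]:
    o,p,toe,h=O(th); print(th,'O',o.round(1),'TCP rel',(p-p0).round(1),'tcpz',(p[1]-19).round(1),'toe',toe.round(1),'hand z',h[1].round(1))
E
```

```text
24 O [-135.   106.7] TCP rel [0. 0.] tcpz 90.6 toe [61.  18.3] hand z 149.3
21 O [-138.5   99.4] TCP rel [-3.7 -7.3] tcpz 83.4 toe [61.9 21.4] hand z 135.8
18 O [-141.6   91.9] TCP rel [ -7.  -14.7] tcpz 75.9 toe [62.5 24.5] hand z 122.0
15 O [-144.4   84.3] TCP rel [ -9.9 -22.2] tcpz 68.4 toe [63.  27.7] hand z 107.9
12 O [-146.7   76.6] TCP rel [-12.4 -29.9] tcpz 60.7 toe [63.4 30.9] hand z 93.8
9 O [-148.7   68.8] TCP rel [-14.5 -37.7] tcpz 52.9 toe [63.5 34.1] hand z 79.4
6 O [-150.2   60.9] TCP rel [-16.2 -45.6] tcpz 45.1 toe [63.5 37.4] hand z 65.0
3 O [-151.3   53. ] TCP rel [-17.4 -53.5] tcpz 37.1 toe [63.4 40.7] hand z 50.5
0 O [-151.9   45. ] TCP rel [-18.3 -61.4] tcpz 29.2 toe [63.1 44. ] hand z 36.0
-3 O [-152.2   37. ] TCP rel [-18.7 -69.4] tcpz 21.2 toe [62.5 47.3] hand z 21.5
-5 O [-152.2   31.8] TCP rel [-18.8 -74.7] tcpz 15.9 toe [62.1 49.5] hand z 11.9
-6 O [-152.1   29.1] TCP rel [-18.7 -77.3] tcpz 13.3 toe [61.9 50.6] hand z 7.1
-7 O [-151.9   26.5] TCP rel [-18.7 -80. ] tcpz 10.7 toe [61.6 51.7] hand z 2.3
-7.5 O [-151.8   25.2] TCP rel [-18.6 -81.3] tcpz 9.3 toe [61.5 52.2] hand z -0.1
```

Call:
move_arm:
  increments:
    - {"tx":0,"ty":0.0035,"tz":0,"roll":0,"grip":1}
    - {"tx":0,"ty":0.0073,"tz":0.0037,"roll":0,"grip":1}
    - {"tx":0,"ty":0.0074,"tz":0.0033,"roll":0,"grip":1}
    - {"tx":0,"ty":0.0075,"tz":0.0029,"roll":0,"grip":1}
    - {"tx":0,"ty":0.0077,"tz":0.0025,"roll":0,"grip":1}
  grip_force: 22

```text
t: 11.12
eef_pos: [0.6719, 0.0928, 0.0614]
eef_rot: [0.703, -0.08, 0.08, -0.703]
wrist_force: [-0.2, 0.6, -3.7]
width: 0.254
```

```bash
python3 - <<'E'
from look import *
s=robot.sense(); print(s['t'],s['eef_pos'],s['wrist_force'],s['moment'],s['width'])
s,b=now_bar((0,.0161),12)
look('l9.png',b,(150,250,240,370),extra=[('anvil',AN,(0,255,255))])
E
```

```text
11.125 [0.67188775 0.09284147 0.0613533 ] [-0.18962734  0.57105442 -3.72176523] [-0.28355234 -0.06465386  0.03521805] 0.2535416607477516
```

View pics/l9.png

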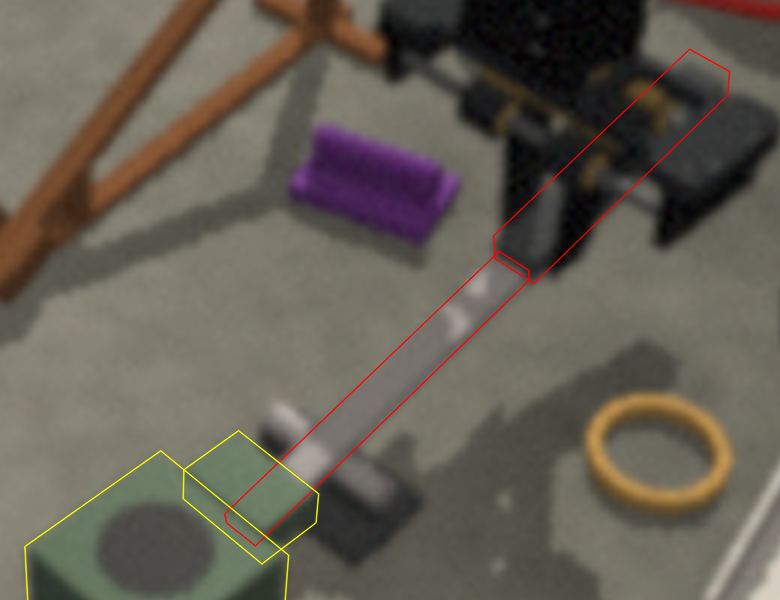

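Call:
move_arm:
  increments:
    - {"tx":0,"ty":0.0078,"tz":0.0021,"roll":0,"grip":1}
    - {"tx":0,"ty":0.0079,"tz":0.0017,"roll":0,"grip":1}
    - {"tx":0,"ty":0.0079,"tz":0.0012,"roll":0,"grip":1}
    - {"tx":0,"ty":0.0079,"tz":0.0009,"roll":0,"grip":1}
    - {"tx":0,"ty":0.008,"tz":0.0004,"roll":0,"grip":1}

```text
t: 11.8
eef_pos: [0.6736, 0.0987, 0.0224]
eef_rot: [-0.702, 0.079, -0.08, 0.703]
wrist_force: [-0.2, 0.7, -1.2]
width: 0.253
```

```bash
python3 - <<'E'
from look import *
s=robot.sense(); print(s['t'],s['eef_pos'],s['wrist_force'],s['moment'],s['width'])
s,b=now_bar((0,.0161),-3)
look('l10.png',b,(150,250,240,370),extra=[('anvil',AN,(0,255,255))])
E
```

```text
11.8 [0.67358329 0.09872855 0.02240032] [-0.20009942  0.67331232 -1.18929425] [-0.20062726  0.00650402 -0.0167902 ] 0.25340953882688194
```

View pics/l10.png

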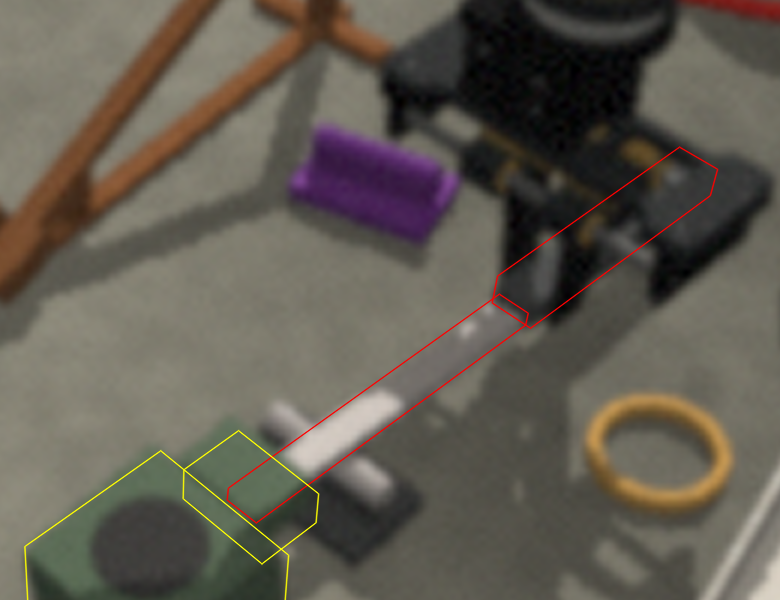

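Call:
move_arm:
  increments:
    - {"tx":0,"ty":0.004,"tz":0,"roll":0,"grip":1}
    - {"tx":0,"ty":0.004,"tz":0,"roll":0,"grip":1}
    - {"tx":0,"ty":0.0025,"tz":0,"roll":0,"grip":1}
    - {"tx":0,"ty":0,"tz":0,"roll":0,"grip":1}
    - {"tx":0,"ty":0,"tz":0,"roll":0,"grip":1}
  grip_force: 10

```text
t: 12.48
eef_pos: [0.6732, 0.0985, 0.0127]
eef_rot: [0.703, -0.08, 0.08, -0.703]
wrist_force: [-4.0, 0.0, 5.7]
width: 0.251
```

```bash
python3 - <<'E'
from look import *
s=robot.sense(); print(s['t'],s['eef_pos'],s['wrist_force'],s['moment'],s['width'])
s,b=now_bar((0,.0161),-7)
look('l11.png',b,(150,250,240,370),extra=[('anvil',AN,(0,255,255))])
E
```

```text
12.475 [0.67320803 0.098509   0.01268704] [-3.97536118  0.03767384  5.74659676] [-0.12806045  0.48121044  0.06040387] 0.25111845688078344
```

View pics/l11.png

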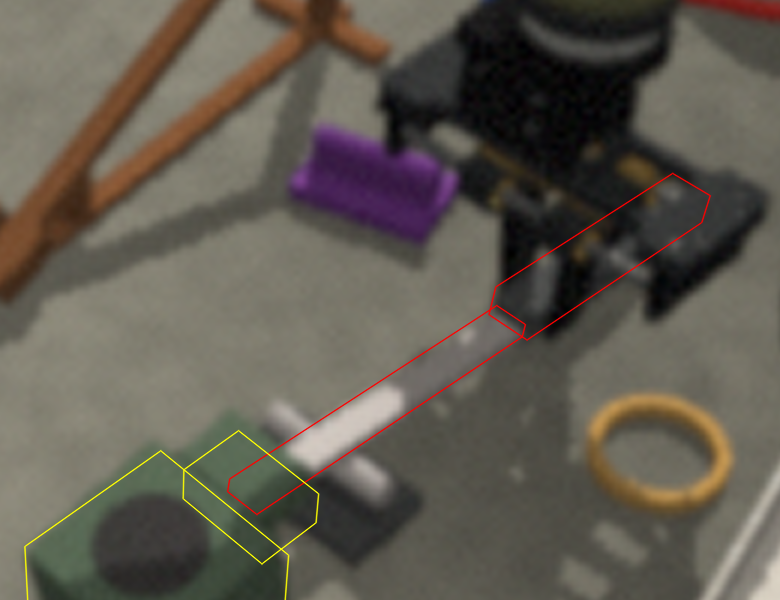

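Call:
move_arm:
  increments:
    - {"tx":0,"ty":0,"tz":0,"roll":0,"grip":0.65}
    - {"tx":0,"ty":0,"tz":0,"roll":0,"grip":0.55}
    - {"tx":0,"ty":0,"tz":0,"roll":0,"grip":0.5}
    - {"tx":0,"ty":0,"tz":0,"roll":0,"grip":0.5}
    - {"tx":0,"ty":0,"tz":0,"roll":0,"grip":0.5}

```text
t: 13.15
eef_pos: [0.673, 0.0986, 0.0116]
eef_rot: [-0.703, 0.08, -0.08, 0.703]
wrist_force: [0.1, -0.1, -0.3]
width: 0.497
```

```bash
python3 - <<'E'
from look import *
s=robot.sense(); print(s['t'],s['eef_pos'],s['wrist_force'],s['moment'],s['width'])
s,b=now_bar((0,.0161),-7)
look('l12.png',None,(130,260,220,390),f=4.6 and 5)
E
```

```text
13.15 [0.67304778 0.09860652 0.01164498] [ 0.07438792 -0.12404352 -0.34483644] [-0.01501976 -0.09350662 -0.02068026] 0.4965799048491382
```

View pics/l12.png

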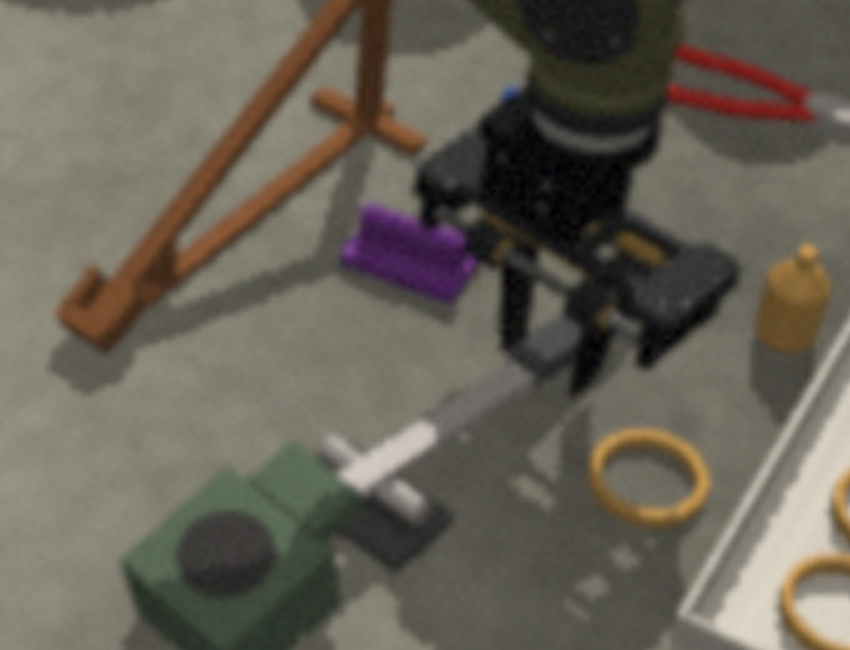

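Call:
move_arm:
  increments:
    - {"tx":0,"ty":-0.02,"tz":0,"roll":0,"grip":0.5}
    - {"tx":0,"ty":-0.04,"tz":0,"roll":0,"grip":0.4}
    - {"tx":0,"ty":-0.05,"tz":0,"roll":0,"grip":0.4}
    - {"tx":0,"ty":-0.06,"tz":0,"roll":0,"grip":0.4}
    - {"tx":0,"ty":-0.06,"tz":0,"roll":0,"grip":0.4}

```text
t: 13.82
eef_pos: [0.6729, 0.0986, 0.2455]
eef_rot: [-0.702, 0.079, -0.081, 0.703]
wrist_force: [1.0, -0.0, -0.1]
width: 0.598
```

```bash
python3 - <<'E'
from look import *
s=robot.sense(); print(s['t'],s['eef_pos'],s['wrist_force'],s['width'],s['joints'])
look('l13.png',None,(150,270,220,380),extra=[('anvil',AN,(0,255,255))],f=5)
plan([.62,-.33,.22],-83.5,10,nd=3)
E
```

```text
13.825 [0.67290799 0.09861364 0.24551545] [ 0.95240728 -0.03096272 -0.06082838] 0.5981579979741948 [6.66030542e-02 1.71149161e-01 1.54592290e+00 3.59739187e-05
 1.42261703e+00 2.92937021e-01]
{"tx":0.004,"ty":0.004,"tz":-0.043,"roll":7.1,"grip":0},
{"tx":0.009,"ty":0.004,"tz":-0.042,"roll":7,"grip":0},
{"tx":0.015,"ty":0.004,"tz":-0.041,"roll":7.1,"grip":0},
{"tx":0.019,"ty":0.004,"tz":-0.039,"roll":7,"grip":0},
{"tx":0.024,"ty":0.004,"tz":-0.036,"roll":7.1,"grip":0}

{"tx":0.028,"ty":0.003,"tz":-0.033,"roll":7,"grip":0},
{"tx":0.032,"ty":0.004,"tz":-0.029,"roll":7.1,"grip":0},
{"tx":0.035,"ty":0.003,"tz":-0.025,"roll":7,"grip":0},
{"tx":0.038,"ty":0.004,"tz":-0.02,"roll":7.1,"grip":0},
{"tx":0.041,"ty":0.003,"tz":-0.015,"roll":7,"grip":0}

end [ 0.6203 -0.3298  0.2201] -83.47
```

View pics/l13.png

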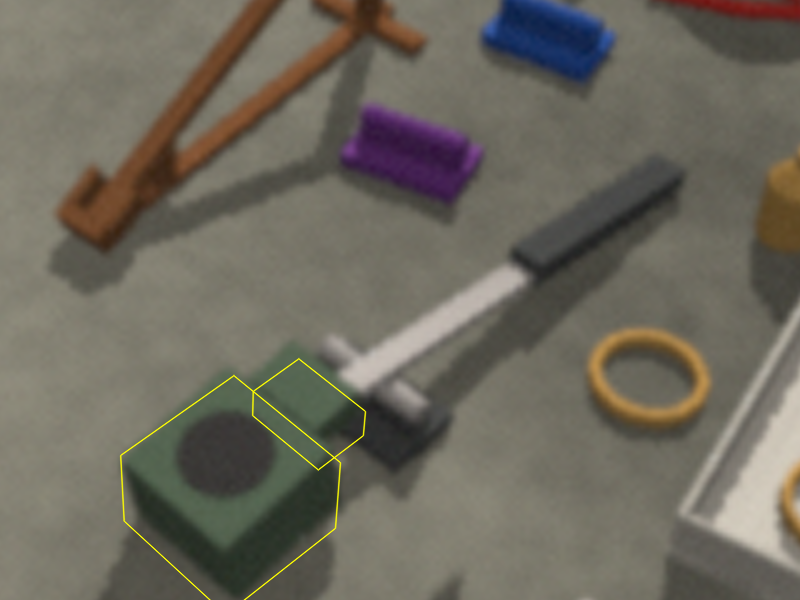

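```bash
python3 - <<'E'
from look import *
plan([.55,-.28,.25],-83.5,10,nd=3)
E
```

```text
{"tx":-0.004,"ty":0.001,"tz":-0.04,"roll":7.1,"grip":0},
{"tx":0.001,"ty":0.001,"tz":-0.04,"roll":7,"grip":0},
{"tx":0.006,"ty":0.001,"tz":-0.039,"roll":7.1,"grip":0},
{"tx":0.011,"ty":0.001,"tz":-0.039,"roll":7,"grip":0},
{"tx":0.015,"ty":0.001,"tz":-0.037,"roll":7.1,"grip":0}

{"tx":0.02,"ty":0,"tz":-0.035,"roll":7,"grip":0},
{"tx":0.024,"ty":0.001,"tz":-0.032,"roll":7.1,"grip":0},
{"tx":0.028,"ty":0,"tz":-0.029,"roll":7,"grip":0},
{"tx":0.031,"ty":0.001,"tz":-0.025,"roll":7.1,"grip":0},
{"tx":0.033,"ty":0,"tz":-0.021,"roll":7,"grip":0}

end [ 0.5497 -0.2799  0.2501] -83.47
```

Call:
move_arm:
  increments:
    - {"tx":-0.004,"ty":0.001,"tz":-0.04,"roll":7.1,"grip":0.4}
    - {"tx":0.001,"ty":0.001,"tz":-0.04,"roll":7,"grip":0.4}
    - {"tx":0.006,"ty":0.001,"tz":-0.039,"roll":7.1,"grip":0.4}
    - {"tx":0.011,"ty":0.001,"tz":-0.039,"roll":7,"grip":0.4}
    - {"tx":0.015,"ty":0.001,"tz":-0.037,"roll":7.1,"grip":0.4}

```text
t: 14.5
eef_pos: [0.6088, -0.0923, 0.2383]
eef_rot: [-0.645, 0.29, -0.291, 0.645]
wrist_force: [0.3, -0.4, 0.1]
width: 0.599
```

Call:
move_arm:
  increments:
    - {"tx":0.02,"ty":0,"tz":-0.035,"roll":7,"grip":0.4}
    - {"tx":0.024,"ty":0.001,"tz":-0.032,"roll":7.1,"grip":0.4}
    - {"tx":0.028,"ty":0,"tz":-0.029,"roll":7,"grip":0.4}
    - {"tx":0.031,"ty":0.001,"tz":-0.025,"roll":7.1,"grip":0.4}
    - {"tx":0.033,"ty":0,"tz":-0.021,"roll":7,"grip":0.4}

```text
t: 15.12
eef_pos: [0.5454, -0.2816, 0.2363]
eef_rot: [-0.527, 0.471, -0.472, 0.527]
wrist_force: [0.6, 0.3, -0.9]
width: 0.6
```

```bash
python3 - <<'E'
from look import *
for _ in range(3): cam('scene')
s=robot.sense(); print(s['t'],s['eef_pos'],np.abs(s['qd']).max())
c=cam('wrist','w14.png'); tr={l:nets.trace('wrist',l) for l in ['shim','anvil','bar']}
cs=cam('scene','s14.png'); ts={l:nets.trace('scene',l) for l in ['anvil','bar']}
pickle.dump((c,tr,cs,ts),open('obs14.pkl','wb'))
for q in (tr,ts):
  for l in q: print(l,[(round(r['confidence'],2),r['position'],r['region'].sum()) for r in q[l]])
E
```

```text
15.275 [ 0.54541072 -0.2817361   0.23605904] 0.03836020600431998
shim [(0.88, [106.9, 307.2], np.int64(1623)), (0.51, [62.0, 42.4], np.int64(1499)), (0.25, [96.4, 144.8], np.int64(7116))]
anvil [(0.87, [95.8, 144.7], np.int64(7143))]
bar [(0.72, [62.2, 40.3], np.int64(1427))]
anvil [(0.64, [242.7, 266.8], np.int64(1446))]
bar [(0.83, [200.1, 325.2], np.int64(578))]
```

View pics/w14.png

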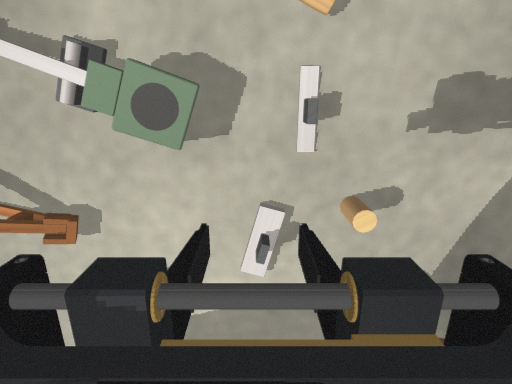

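```bash
cat >> look.py <<'E'
def tilted(p):
    # p: x,y,yaw (of untilted origin), tilt rad ; returns list of world pts
    x,y,yaw,t=p; e=np.array([.04,0,0]); Rt_=Rt.from_euler('Y',t).as_matrix(); Rz=Rt.from_euler('Z',yaw).as_matrix()
    return [((b-e)@Rt_.T+e)@Rz.T+[x,y,0] for b in M['anvil']]
def rend_pts(c,L):
    im=np.zeros((384*S,512*S),np.uint8)
    for X in L:
        h=cv2.convexHull(((proj(c,X)+.5)*S-.5).astype(np.float32)); cv2.fillConvexPoly(im,np.round(h*16).astype(np.int32).reshape(-1,2),255,cv2.LINE_8,4)
    return cv2.resize(im,(512,384),interpolation=cv2.INTER_AREA)/255.
def fit_tilt(p0,obs):
    f=lambda p:sum(np.abs(rend_pts(c,tilted(p))-m).sum()/m.sum() for c,m in obs)/len(obs)
    p=np.array(p0,float)
    for k in range(3):
        sim=np.vstack([p]+[p+np.eye(4)[i]*[.006,.006,.05,.05][i] for i in range(4)])
        r=minimize(f,p,method='Nelder-Mead',options=dict(initial_simplex=sim,xatol=1e-5,fatol=1e-5,maxiter=250)); p=r.x
    return p,r.fun
def draw_pts(im,c,L,col,f):
    cc=dict(c); K=np.array(c['intrinsics']).copy(); K[:2]*=f; K[:2,2]+=f/2-.5
    cc['intrinsics']=K
    for X in L: cv2.polylines(im,[np.round(cv2.convexHull(proj(cc,X).astype(np.float32))*16).astype(np.int32)],True,col,1,cv2.LINE_AA,4)
def world(name,p):
    R,t=T(p,name); return [b@R.T+t for b in M[name]]
E
python3 - <<'E'
from look import *
c,tr,cs,ts=pickle.load(open('obs14.pkl','rb'))
ms=tr['shim'][0]['region'].astype(float)
p,f=fit('shim',[.627,-.346,.11],[(c,ms)],[.006,.006,.06]); print('shim',p.round(4),np.degrees(p[2]),f)
mw=tr['anvil'][0]['region'].astype(float); m2=ts['anvil'][0]['region'].astype(float)
a0=[.612,-.1605,np.radians(-104.2),np.radians(10)]
for o in ([(c,mw)],[(cs,m2)],[(c,mw),(cs,m2)]):
    a,f=fit_tilt(a0,o); print(a.round(4),np.degrees(a[2:]),f)
F=3
for n,cc in (('w',c),('s',cs)):
    im=cv2.resize(cv2.cvtColor(cc['frame'],cv2.COLOR_RGB2BGR),None,fx=F,fy=F,interpolation=cv2.INTER_CUBIC)
    draw_pts(im,cc,tilted(a),(0,255,255),F); draw_pts(im,cc,world('shim',p),(255,0,255),F)
    cv2.imwrite('pics/f14%s.png'%n, im[:540,200:1000] if n=='w' else im[500:1000,550:1300])
pickle.dump((p,a),open('res14.pkl','wb'))
E
```

```text
shim [ 0.6266 -0.3458  0.1111] 6.3638662110512145 0.03762337960446039
[ 0.6147 -0.1536 -1.8061  0.1777] [-103.48174436   10.18286864] 0.02025292827476784
[ 0.6109 -0.153  -1.7846  0.1363] [-102.24731885    7.81139157] 0.07068586770807908
[ 0.6145 -0.1535 -1.8084  0.1828] [-103.61534259   10.47283568] 0.05527411915352939
```

View pics/f14w.png

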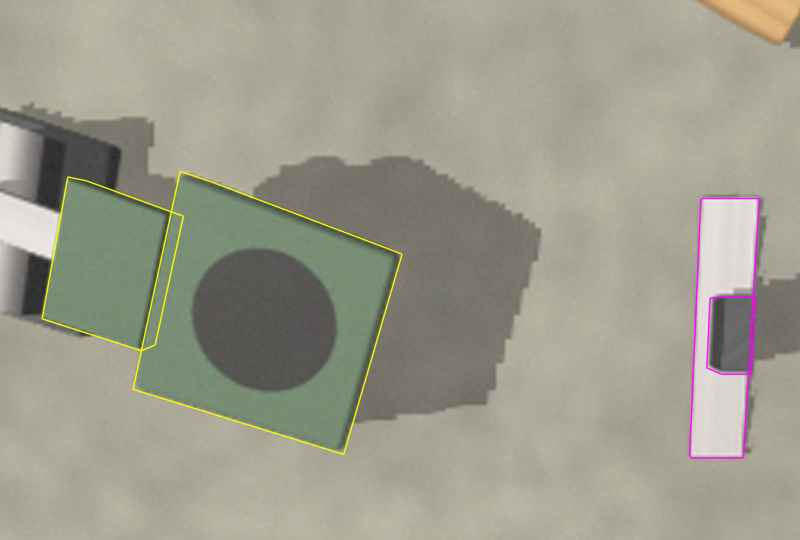

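View pics/f14s.png

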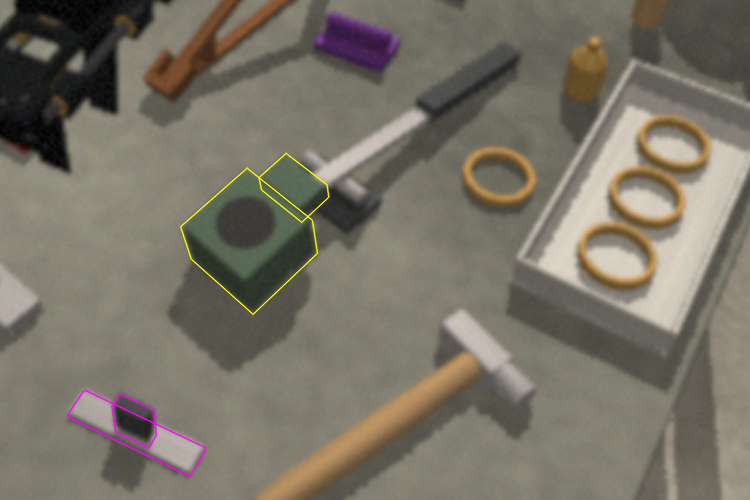

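```bash
python3 - <<'E'
from look import *
p,a=plan([.6266,-.3458,.07],-83.6,5,nd=4)
plan([.6266,-.3458,.0105],-83.6,5,start=p,az0=a,nd=4)
E
```

```text
{"tx":0.0151,"ty":0.033,"tz":0.0144,"roll":0,"grip":0},
{"tx":0.015,"ty":0.033,"tz":0.0144,"roll":0.1,"grip":0},
{"tx":0.015,"ty":0.033,"tz":0.0145,"roll":0,"grip":0},
{"tx":0.015,"ty":0.033,"tz":0.0145,"roll":0.1,"grip":0},
{"tx":0.0151,"ty":0.0329,"tz":0.0145,"roll":0,"grip":0}

end [ 0.6266 -0.3458  0.07  ] -83.57
{"tx":-0,"ty":0.0119,"tz":-0,"roll":0,"grip":0},
{"tx":-0,"ty":0.0119,"tz":-0,"roll":0,"grip":0},
{"tx":-0,"ty":0.0119,"tz":-0,"roll":0,"grip":0},
{"tx":-0,"ty":0.0119,"tz":-0,"roll":0,"grip":0},
{"tx":-0,"ty":0.0119,"tz":-0,"roll":0,"grip":0}

end [ 0.6266 -0.3458  0.0105] -83.57
```

Call:
move_arm:
  increments:
    - {"tx":0.015,"ty":0.033,"tz":0.0145,"roll":0,"grip":0.45}
    - {"tx":0.015,"ty":0.033,"tz":0.0145,"roll":0.1,"grip":0.45}
    - {"tx":0.015,"ty":0.033,"tz":0.0145,"roll":0,"grip":0.45}
    - {"tx":0.015,"ty":0.033,"tz":0.0145,"roll":0.1,"grip":0.5}
    - {"tx":0.015,"ty":0.033,"tz":0.0145,"roll":0,"grip":0.5}

```text
t: 16.25
eef_pos: [0.6272, -0.3464, 0.0687]
eef_rot: [-0.527, 0.471, -0.471, 0.527]
wrist_force: [0.9, -0.6, 0.4]
width: 0.502
```

```bash
python3 - <<'E'
from look import *
for _ in range(2): cam('top')
s=robot.sense(); print(s['t'],s['eef_pos'],s['width'])
c=look('w15.png',None,(0,384,0,512),'wrist',1,extra=[('shim',[.6266,-.3458,.111],(255,0,255))])
plan([.6266,-.3458,.0105],-83.6,5,nd=4)
E
```

```text
16.35 [ 0.62462212 -0.34519052  0.06405305] 0.5001775662998794
{"tx":0.0001,"ty":0.0112,"tz":0.0003,"roll":-0,"grip":0},
{"tx":0.0001,"ty":0.0113,"tz":0.0003,"roll":-0,"grip":0},
{"tx":0.0001,"ty":0.0112,"tz":0.0002,"roll":-0,"grip":0},
{"tx":0.0001,"ty":0.0113,"tz":0.0003,"roll":-0,"grip":0},
{"tx":0.0002,"ty":0.0112,"tz":0.0002,"roll":-0,"grip":0}

end [ 0.6266 -0.3458  0.0105] -83.63
```

View pics/w15.png

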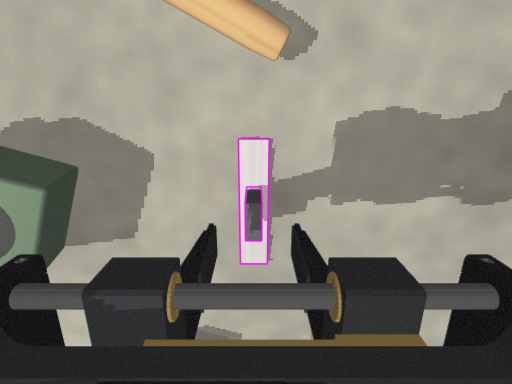

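Call:
move_arm:
  increments:
    - {"tx":0.0005,"ty":0.018,"tz":0.0015,"roll":0,"grip":0.6}
    - {"tx":0,"ty":0.018,"tz":0,"roll":0,"grip":0.6}
    - {"tx":0,"ty":0.012,"tz":0,"roll":0,"grip":0.6}
    - {"tx":0,"ty":0.0045,"tz":0,"roll":0,"grip":0.65}
    - {"tx":0,"ty":0,"tz":0,"roll":0,"grip":0.75}
  grip_force: 30

```text
t: 17.02
eef_pos: [0.6276, -0.3469, 0.017]
eef_rot: [0.527, -0.472, 0.471, -0.527]
wrist_force: [-0.0, 0.0, 0.1]
width: 0.296
```

```bash
python3 - <<'E'
from look import *
s=robot.sense(); print(s['t'],s['eef_pos'],s['width'],s['wrist_force'])
plan([.6266,-.3458,.0105],-83.6,1,nd=4)
E
```

```text
17.025 [ 0.62764667 -0.3469198   0.01695812] 0.29586359603940265 [-0.01820745  0.01761107  0.11419818]
{"tx":-0.0012,"ty":0.0065,"tz":-0.0009,"roll":-0.1,"grip":0},
end [ 0.6266 -0.3458  0.0105] -83.57
```

Call:
move_arm:
  increments:
    - {"tx":-0.0005,"ty":0.003,"tz":0,"roll":0,"grip":0.75}
    - {"tx":0,"ty":0,"tz":0,"roll":0,"grip":0.8}
    - {"tx":0,"ty":0,"tz":0,"roll":0,"grip":1}
    - {"tx":0,"ty":0,"tz":0,"roll":0,"grip":1}
    - {"tx":0,"ty":0,"tz":0,"roll":0,"grip":1}

```text
t: 17.65
eef_pos: [0.6279, -0.3464, 0.0146]
eef_rot: [-0.527, 0.472, -0.472, 0.527]
wrist_force: [-1.0, 1.7, 0.9]
width: 0.127
```

```bash
python3 - <<'E'
from look import *
s=robot.sense(); print(s['t'],s['eef_pos'],s['width'],s['width']*95,s['wrist_force'])
E
```

```text
17.65 [ 0.62794906 -0.34638689  0.01457485] 0.12656927918516894 12.02408152259105 [-0.97362413  1.65373774  0.93752107]
```

```bash
python3 - <<'E'
from look import *
s=robot.sense()
p=np.array(s['eef_pos'])+[0,0,.125]
R=Rt.from_quat(s['eef_rot']).as_matrix(); print(np.degrees(np.arctan2(R[1,0],R[0,0])))
p,a=plan([.4952,-.0992,.135],-103.5,7,start=p,az0=-83.6,nd=3)
E
```

```text
-83.66764864108774
{"tx":-0.037,"ty":0.001,"tz":-0.015,"roll":2.8,"grip":0},
{"tx":-0.036,"ty":0.001,"tz":-0.017,"roll":2.9,"grip":0},
{"tx":-0.036,"ty":0.001,"tz":-0.018,"roll":2.8,"grip":0},
{"tx":-0.035,"ty":0,"tz":-0.02,"roll":2.9,"grip":0},
{"tx":-0.033,"ty":0.001,"tz":-0.022,"roll":2.8,"grip":0}

{"tx":-0.033,"ty":0,"tz":-0.024,"roll":2.8,"grip":0},
{"tx":-0.031,"ty":0.001,"tz":-0.025,"roll":2.9,"grip":0},
end [ 0.4953 -0.0991  0.1346] -103.5
```

Call:
move_arm:
  increments:
    - {"tx":0,"ty":-0.025,"tz":0,"roll":0,"grip":1}
    - {"tx":0,"ty":-0.05,"tz":0,"roll":0,"grip":1}
    - {"tx":0,"ty":-0.05,"tz":0,"roll":0,"grip":1}
    - {"tx":-0.037,"ty":0.001,"tz":-0.015,"roll":2.8,"grip":1}
    - {"tx":-0.036,"ty":0.001,"tz":-0.017,"roll":2.9,"grip":1}
  grip_force: 40

```text
t: 18.27
eef_pos: [0.59, -0.2767, 0.1404]
eef_rot: [-0.502, 0.496, -0.499, 0.502]
wrist_force: [0.3, 1.1, -2.0]
width: 0.125
```

Call:
move_arm:
  increments:
    - {"tx":-0.036,"ty":0.001,"tz":-0.018,"roll":2.8,"grip":1}
    - {"tx":-0.035,"ty":0,"tz":-0.02,"roll":2.9,"grip":1}
    - {"tx":-0.033,"ty":0.001,"tz":-0.022,"roll":2.8,"grip":1}
    - {"tx":-0.033,"ty":0,"tz":-0.024,"roll":2.8,"grip":1}
    - {"tx":-0.031,"ty":0.001,"tz":-0.025,"roll":2.9,"grip":1}

```text
t: 18.9
eef_pos: [0.4952, -0.0983, 0.1359]
eef_rot: [0.436, -0.555, 0.557, -0.437]
wrist_force: [0.0, -0.4, -0.7]
width: 0.127
```

```bash
python3 - <<'E'
from look import *
for _ in range(3): cam('top')
s=robot.sense(); print(s['t'],s['eef_pos'],s['width'],s['wrist_force'])
R=Rt.from_quat(s['eef_rot']).as_matrix(); az=np.arctan2(R[1,0],R[0,0]); print(np.degrees(az))
y=az+np.pi/2; u=np.array([np.cos(y),np.sin(y)]); q=np.array(s['eef_pos'][:2])-.0013*u
sh=[q[0],q[1],y,s['eef_pos'][2]-.0146]
p,a=pickle.load(open('res14.pkl','rb'))
c=cam('scene'); F=4; im=cv2.resize(cv2.cvtColor(c['frame'],cv2.COLOR_RGB2BGR),None,fx=F,fy=F,interpolation=cv2.INTER_CUBIC)
draw_pts(im,c,tilted(a),(0,255,255),F); draw_pts(im,c,world('shim',sh),(255,0,255),F); cv2.imwrite('pics/s16.png',im[520:1120,640:1440])
c=cam('wrist'); F=1; im=cv2.cvtColor(c['frame'],cv2.COLOR_RGB2BGR); draw_pts(im,c,tilted(a),(0,255,255),F); draw_pts(im,c,world('shim',sh),(255,0,255),F);cv2.imwrite('pics/w16.png',im)
E
```

```text
19.05 [ 0.49519338 -0.09817358  0.13549678] 0.12625639588512663 [-0.48510977 -0.13844921 -1.43990265]
-103.42923669948074
```

View pics/s16.png

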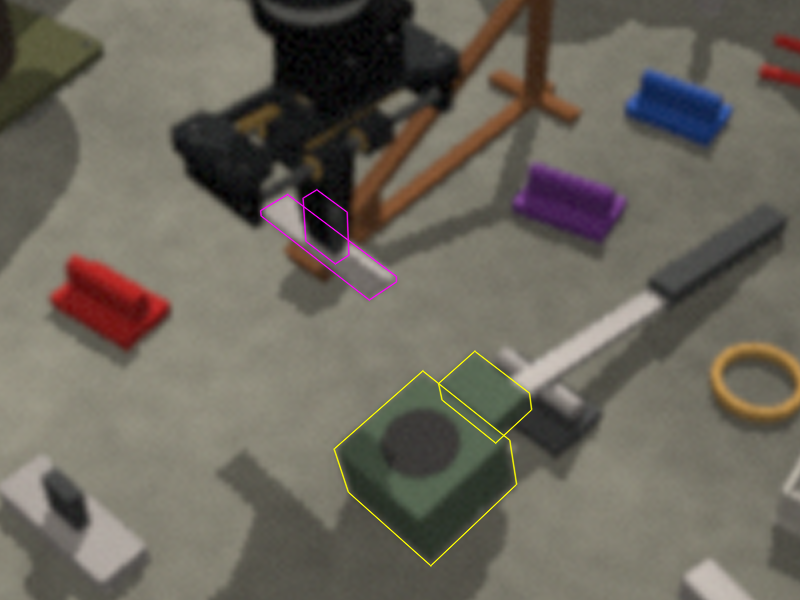

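View pics/w16.png

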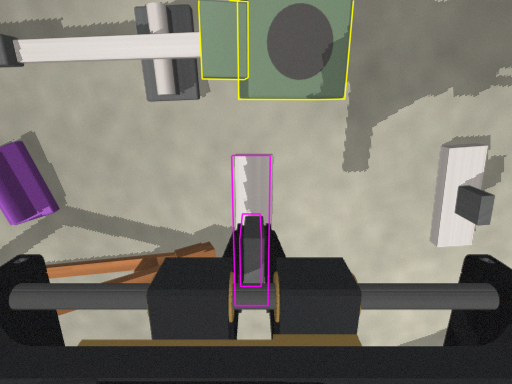

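```bash
python3 - <<'E'
from look import *
p,a=plan([.4952,-.0992,.018],-103.5,4,nd=4)
plan([.5535,-.1132,.017],-103.5,4,start=p,az0=a,nd=4)
E
```

```text
{"tx":-0,"ty":0.0294,"tz":-0.0003,"roll":-0,"grip":0},
{"tx":-0.0001,"ty":0.0294,"tz":-0.0003,"roll":-0,"grip":0},
{"tx":-0,"ty":0.0294,"tz":-0.0002,"roll":-0,"grip":0},
{"tx":-0.0001,"ty":0.0294,"tz":-0.0003,"roll":-0,"grip":0},
end [ 0.4952 -0.0991  0.018 ] -103.54
{"tx":0,"ty":0.0003,"tz":0.015,"roll":-0,"grip":0},
{"tx":0,"ty":0.0002,"tz":0.015,"roll":-0,"grip":0},
{"tx":0,"ty":0.0003,"tz":0.015,"roll":-0,"grip":0},
{"tx":0,"ty":0.0002,"tz":0.015,"roll":-0,"grip":0},
end [ 0.5535 -0.1132  0.017 ] -103.54
```

Call:
move_arm:
  increments:
    - {"tx":0.0005,"ty":0.035,"tz":0,"roll":0,"grip":1}
    - {"tx":0.0005,"ty":0.04,"tz":0,"roll":0,"grip":1}
    - {"tx":0,"ty":0.03,"tz":0,"roll":0,"grip":1}
    - {"tx":0,"ty":0.01,"tz":0,"roll":0,"grip":1}
    - {"tx":0,"ty":0,"tz":0,"roll":0,"grip":1}

```text
t: 19.77
eef_pos: [0.4956, -0.1007, 0.0194]
eef_rot: [-0.437, 0.556, -0.556, 0.437]
wrist_force: [0.1, -0.0, -0.8]
width: 0.122
```

```bash
python3 - <<'E'
from look import *
cam('top')
s=robot.sense(); print(s['t'],s['eef_pos'],s['width'],s['wrist_force'])
plan([.5535,-.1132,.0168],-103.5,5,nd=4)
E
```

```text
19.825 [ 0.49635747 -0.10079888  0.02034607] 0.12527550175777222 [ 0.1656084  -1.52985562 -2.21931649]
{"tx":-0.0003,"ty":0.0007,"tz":0.0117,"roll":-0,"grip":0},
{"tx":-0.0003,"ty":0.0007,"tz":0.0117,"roll":-0,"grip":0},
{"tx":-0.0003,"ty":0.0007,"tz":0.0117,"roll":-0,"grip":0},
{"tx":-0.0002,"ty":0.0007,"tz":0.0117,"roll":-0,"grip":0},
{"tx":-0.0003,"ty":0.0007,"tz":0.0117,"roll":-0.1,"grip":0}

end [ 0.5535 -0.1132  0.0168] -103.5
```

Call:
move_arm:
  increments:
    - {"tx":-0.0005,"ty":0.002,"tz":0.008,"roll":0,"grip":1}
    - {"tx":-0.0005,"ty":0.002,"tz":0.012,"roll":0,"grip":1}
    - {"tx":0,"ty":0,"tz":0.01,"roll":0,"grip":1}
    - {"tx":0,"ty":0,"tz":0,"roll":0,"grip":1}
    - {"tx":0,"ty":0,"tz":0,"roll":0,"grip":1}

```text
t: 20.45
eef_pos: [0.5245, -0.106, 0.0151]
eef_rot: [-0.438, 0.556, -0.555, 0.437]
wrist_force: [0.3, 0.1, -2.3]
width: 0.124
```

```bash
cat > chk.py <<'E'
from look import *
def chk(tag,a=None,off=.0146):
    s=robot.sense(); print(s['t'],s['eef_pos'],s['width'],s['wrist_force'])
    R=Rt.from_quat(s['eef_rot']).as_matrix(); az=np.arctan2(R[1,0],R[0,0]); y=az+np.pi/2; u=np.array([np.cos(y),np.sin(y)]); q=np.array(s['eef_pos'][:2])-.0013*u
    sh=[q[0],q[1],y,s['eef_pos'][2]-off]
    if a is None: p,a=pickle.load(open('res14.pkl','rb'))
    ra=Rt.from_euler('Z',a[2]).as_matrix(); d=ra.T@np.array([q[0]-a[0],q[1]-a[1],0]); print('shim in anvil mm',d*1e3,'dyaw',np.degrees(y-a[2]),'bottom',sh[3])
    c=cam('scene'); F=6; im=cv2.resize(cv2.cvtColor(c['frame'],cv2.COLOR_RGB2BGR),None,fx=F,fy=F,interpolation=cv2.INTER_CUBIC)
    draw_pts(im,c,tilted(a),(0,255,255),F); draw_pts(im,c,world('shim',sh),(255,0,255),F); cv2.imwrite('pics/s%s.png'%tag,im[1050:1650,1150:1950])
    c=cam('wrist'); F=2; im=cv2.resize(cv2.cvtColor(c['frame'],cv2.COLOR_RGB2BGR),None,fx=F,fy=F,interpolation=cv2.INTER_CUBIC); draw_pts(im,c,tilted(a),(0,255,255),F); draw_pts(im,c,world('shim',sh),(255,0,255),F);cv2.imwrite('pics/w%s.png'%tag,im[:600,100:900])
E
python3 -c "
from chk import *
cam('top');chk('17')"
```

```text
20.5 [ 0.52433386 -0.10600631  0.0150473 ] 0.12069978521797846 [-0.12066279  0.14924865 -1.20927616]
shim in anvil mm [ -24.93712898 -100.15188955    0.        ] dyaw 90.05190250619444 bottom 0.0004472997217321289
```

View pics/s17.png

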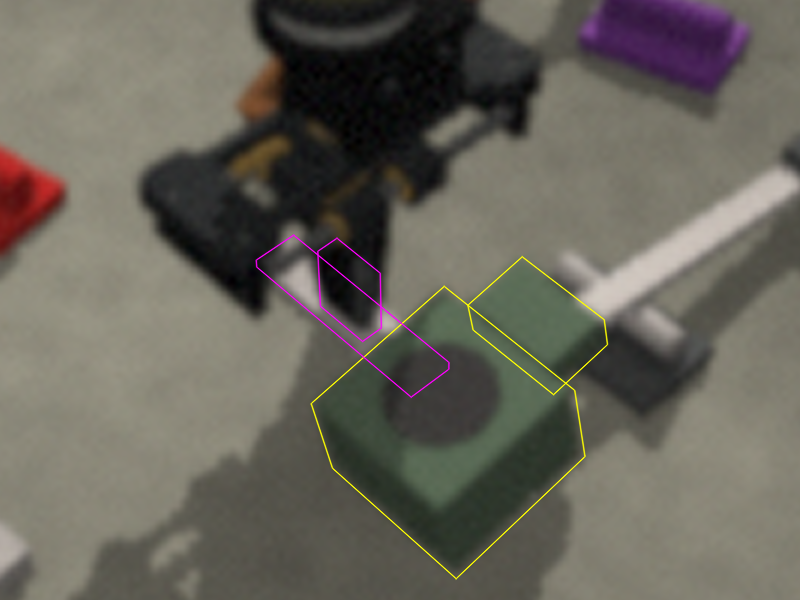

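View pics/w17.png

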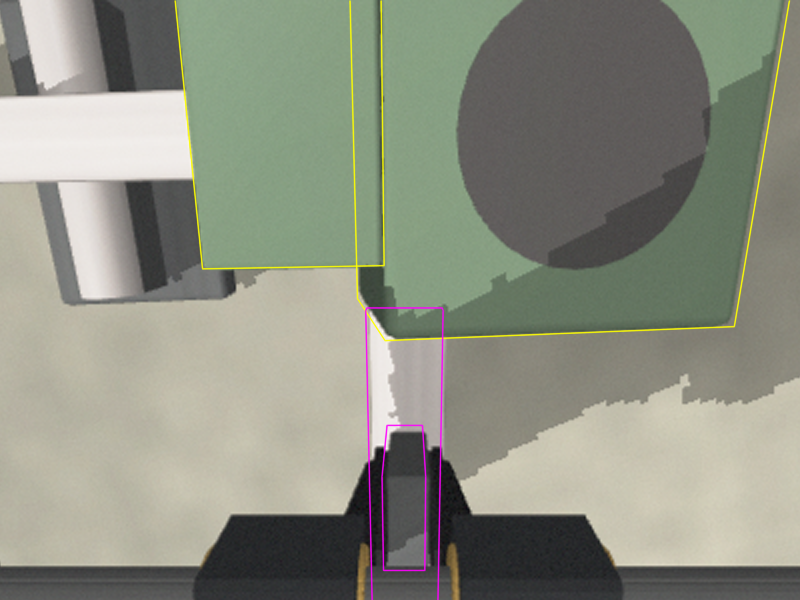

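Call:
move_arm:
  increments:
    - {"tx":0,"ty":-0.001,"tz":0.006,"roll":0,"grip":1}
    - {"tx":0,"ty":0,"tz":0.008,"roll":0,"grip":1}
    - {"tx":0,"ty":0,"tz":0.009,"roll":0,"grip":1}
    - {"tx":0,"ty":0,"tz":0.008,"roll":0,"grip":1}
    - {"tx":0,"ty":0,"tz":0,"roll":0,"grip":1}

```text
t: 21.22
eef_pos: [0.5555, -0.1136, 0.0164]
eef_rot: [0.437, -0.555, 0.556, -0.438]
wrist_force: [-0.4, -0.1, -1.6]
width: 0.124
```

```bash
python3 -c "
from chk import *
cam('top');chk('18')"
```

```text
21.275 [ 0.55500137 -0.11346796  0.01616339] 0.1275260644313485 [-0.42506937  0.53241125 -0.93695351]
shim in anvil mm [-24.90443906 -68.58971349   0.        ] dyaw 90.04895944013946 bottom 0.001563386618164216
```

View pics/w18.png

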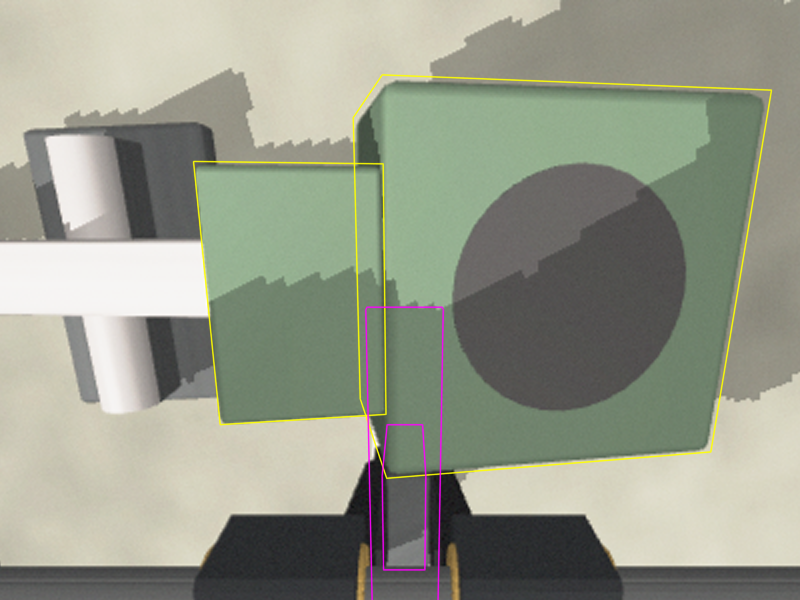

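Call:
move_arm:
  increments:
    - {"tx":0,"ty":0.0015,"tz":0,"roll":0,"grip":1}
    - {"tx":0,"ty":0,"tz":0,"roll":0,"grip":0.8}
    - {"tx":0,"ty":0,"tz":0,"roll":0,"grip":0.65}
    - {"tx":0,"ty":0,"tz":0,"roll":0,"grip":0.65}
    - {"tx":0,"ty":0,"tz":0,"roll":0,"grip":0.65}
  grip_force: 10

```text
t: 22.0
eef_pos: [0.5549, -0.1134, 0.0149]
eef_rot: [0.437, -0.555, 0.556, -0.438]
wrist_force: [-0.0, 0.6, 0.0]
width: 0.348
```

Call:
move_arm:
  increments:
    - {"tx":0,"ty":-0.01,"tz":0,"roll":0,"grip":0.65}
    - {"tx":0,"ty":-0.025,"tz":-0.005,"roll":0,"grip":0.65}
    - {"tx":0,"ty":-0.05,"tz":-0.02,"roll":0,"grip":0.65}
    - {"tx":0,"ty":-0.05,"tz":-0.03,"roll":0,"grip":0.65}
    - {"tx":0,"ty":-0.05,"tz":-0.03,"roll":0,"grip":0.65}

```text
t: 22.62
eef_pos: [0.4713, -0.0932, 0.2021]
eef_rot: [0.437, -0.555, 0.556, -0.438]
wrist_force: [1.5, 0.4, 0.8]
width: 0.35
```

```bash
python3 - <<'E'
from look import *
for _ in range(3): cam('top')
s=robot.sense(); print(s['t'],s['eef_pos'],s['width'],s['wrist_force'])
c=cam('wrist'); tr={l:nets.trace('wrist',l) for l in ['shim','anvil','bar']}
pickle.dump((c,tr),open('obs19.pkl','wb'))
for l in tr: print(l,[(round(r['confidence'],2),r['position'],r['region'].sum()) for r in tr[l]])
a,f=fit_tilt([.6145,-.1535,-1.808,.18],[(c,tr['anvil'][0]['region'].astype(float))]); print(a,np.degrees(a[2:]),f)
F=2; im=cv2.resize(cv2.cvtColor(c['frame'],cv2.COLOR_RGB2BGR),None,fx=F,fy=F,interpolation=cv2.INTER_CUBIC)
draw_pts(im,c,tilted(a),(0,255,255),F)
ra=Rt.from_euler('Z',a[2]).as_matrix(); q=ra@[-.025,-.0686,0]+[a[0],a[1],0]; draw_pts(im,c,world('shim',[q[0],q[1],a[2]+np.pi/2]),(255,0,255),F)
cv2.imwrite('pics/w19.png',im[:600,100:900])
look('s19.png',None,(170,270,180,310),f=6)
E
```

```text
22.775 [ 0.47353473 -0.0938701   0.20477468] 0.35055492041596226 [ 0.39752988 -1.1977205  -0.19095356]
shim [(0.89, [114.4, 253.7], np.int64(1340))]
anvil [(0.91, [36.6, 273.4], np.int64(8756))]
bar [(0.81, [39.4, 98.7], np.int64(4613))]
[ 0.61488712 -0.15468565 -1.8150575   0.14451312] [-103.99513459    8.27999167] 0.010074436352887432
```

View pics/w19.png

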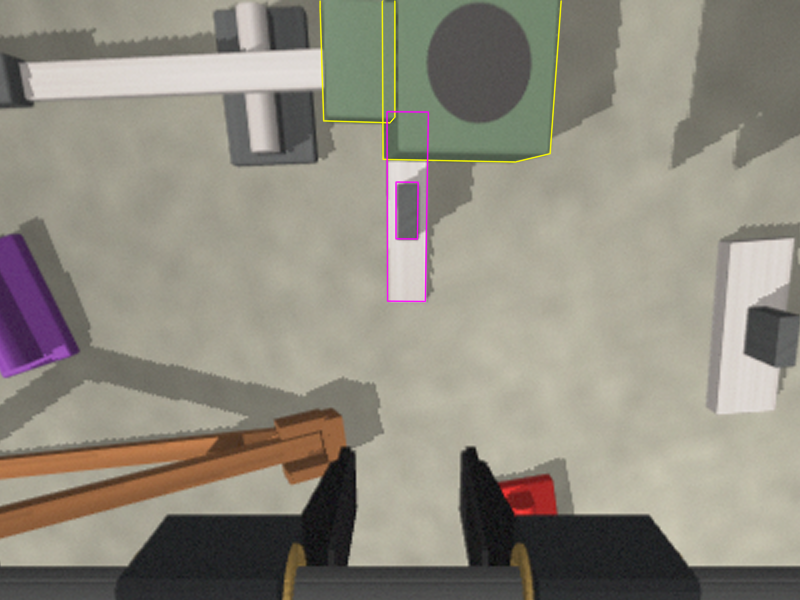

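View pics/s19.png

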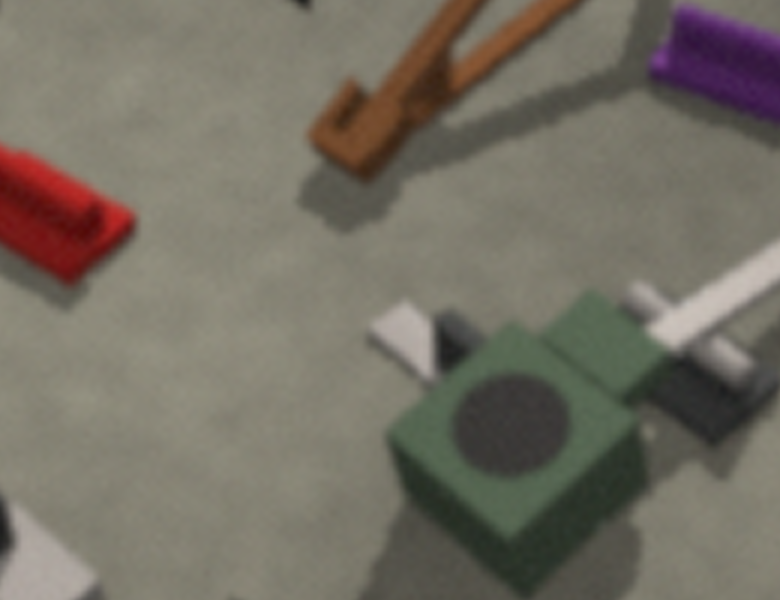

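```bash
python3 -c "
from h import *
s=robot.sense(); print(s['t'],s['wrist_force'],np.abs(s['qd']).max())
print(workorder.finish_job())"
```

```text
23.025 [-0.56883286 -0.38076945  0.44469788] 0.009957210636446723
the job is handed in; nothing more can be done
None
```

I levered the horn end of the anvil up with the bar and slid the thin shim flat under it from the -y side. I handed the job in at about 23 s, with the gripper well clear.

**Bar:** It lies across the grey fulcrum with its toe under the horn and its handle end down. It held the anvil up on its own after I let go.

**Shim:** The last pictures show it inserted about 26 mm, centre line near x -25 of the anvil and square to it. I saw no contact force while it went in.

**Checks that disagreed or showed an error:**
- **Anvil moved:** The levering dragged the anvil about 6–7 mm towards the fulcrum, and it turned by less than 1°.
- **Tilt readings differ:** While the anvil was held up, the wrist camera gave 10.2° and the scene camera 7.8°. The last fit gave 8.3°, but the anvil was cut off at the edge of that picture, so that number is weak. The scene view still shows it clearly raised.
- **Contact at the end of the stroke:** A brief 6–7 N showed on the wrist as the handle came down. It disappeared on release.

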